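Level the honey viewing rack and hang up the sample jars

TASK

The wooden rack for viewing honey samples sags at its left end. Take down the jar carriers hanging on it and stand them on the table, push the tapered shim under the front edge of the empty rack's board near its left end until the rack sits level, and let go of it. Then hang every jar carrier, also the one that was on the table, by its handle bar on a double hook of its own, bar across both prongs and jar upright, with the rack still level at the end; leave the loose jars, the cup and the bottle standing where they are.

Things in the scene. Friction and masses are not known exactly. Their poses are not given: they have to be found in the camera images.
- rack_foot: fixed rubber pads, 20 mm high, on which the right-hand (-y) end of the wooden jar rack pivots. Origin on the table under the rack's rear rail, at mid length; x points to the rack's rear, y to its left end, z up. Level rack: end posts at x 0, y +-235 mm; rear rail at x 0, 22 mm square, top 180 mm up; three double hooks, nothing higher. Rack 0.9 kg, held down only by its weight.
- rack (a joint): sideways tilt of the rack about the x axis of rack_foot through the pads (y -200 mm, z 20 mm): 0 = level, negative = left end low. It starts at its stop, about -0.027 (left end some 12 mm low), and can be raised to +0.03.
- board_edge (a point): point on the lower front edge of the rack's drip board (180 x 520 x 18 mm; in rack_foot: front edge at x -140, ends at y +-260, underside z 20 mm when level). The point is at y +190 mm, where the shim enters along +x; axes and motion as the rack's. Sagging it is about 9 mm above the table. Two steel stubs 12 mm thick, 9 mm long hang under the board at y +250 mm.
- hook0 (a point): right-hand double hook (y -145 mm in rack_foot): two 8 mm steel prongs 72 mm apart, pointing to -x (the robot). The point is midway between them, level with their upper surface (209 mm up when level), mid-seat. Prongs run level from 38 mm behind it to 32 mm in front, then slant up and end 47 mm in front, tips 24 mm above the seat. A bar lies across both; fingers at its middle pass between.
- hook1 (a point): middle double hook (y 0 mm in rack_foot), made like hook0, point and axes likewise.
- hook2 (a point): left-hand double hook (y 145 mm in rack_foot), made like hook0, point and axes likewise.
- carrier0: steel jar carrier with one small honey jar fixed in it, about 0.24 kg; origin at the centre of its underside, y along the handle bar, z up. Base plate 64 (x) x 116 (y) x 6 mm, flat uprights at y +-55 mm, jar 54 mm across, lid top at z 70 mm, a straight wooden handle bar across the top. Front and back alike. If present, it starts standing on the table.
- carrier0_bar (a point): centre of that carrier's handle bar, 125 mm above its underside; the bar is 12 mm thick (x), 116 mm long (y), 10 mm high (z); clear opening below it (down to the lid) 50 mm high and 106 mm long.
- carrier1: steel jar carrier with one small honey jar fixed in it, about 0.24 kg; origin at the centre of its underside, y along the handle bar, z up. Base plate 64 (x) x 116 (y) x 6 mm, flat uprights at y +-55 mm, jar 54 mm across, lid top at z 70 mm, a straight wooden handle bar across the top. Front and back alike. If present, it starts standing on the table.
- carrier1_bar (a point): centre of that carrier's handle bar, 125 mm above its underside; the bar is 12 mm thick (x), 116 mm long (y), 10 mm high (z); clear opening below it (down to the lid) 50 mm high and 106 mm long.
- carrier2: steel jar carrier with one small honey jar fixed in it, about 0.24 kg; origin at the centre of its underside, y along the handle bar, z up. Base plate 64 (x) x 116 (y) x 6 mm, flat uprights at y +-55 mm, jar 54 mm across, lid top at z 70 mm, a straight wooden handle bar across the top. Front and back alike. If present, it starts hanging on hook0.
- carrier2_bar (a point): centre of that carrier's handle bar, 125 mm above its underside; the bar is 12 mm thick (x), 116 mm long (y), 10 mm high (z); clear opening below it (down to the lid) 50 mm high and 106 mm long.
- carrier3: steel jar carrier with one small honey jar fixed in it, about 0.24 kg; origin at the centre of its underside, y along the handle bar, z up. Base plate 64 (x) x 116 (y) x 6 mm, flat uprights at y +-55 mm, jar 54 mm across, lid top at z 70 mm, a straight wooden handle bar across the top. Front and back alike. If present, it starts hanging on hook1.
- carrier3_bar (a point): centre of that carrier's handle bar, 125 mm above its underside; the bar is 12 mm thick (x), 116 mm long (y), 10 mm high (z); clear opening below it (down to the lid) 50 mm high and 106 mm long.
- carrier4: steel jar carrier with one small honey jar fixed in it, about 0.24 kg; origin at the centre of its underside, y along the handle bar, z up. Base plate 64 (x) x 116 (y) x 6 mm, flat uprights at y +-55 mm, jar 54 mm across, lid top at z 70 mm, a straight wooden handle bar across the top. Front and back alike. If present, it starts hanging on hook2.
- carrier4_bar (a point): centre of that carrier's handle bar, 125 mm above its underside; the bar is 12 mm thick (x), 116 mm long (y), 10 mm high (z); clear opening below it (down to the lid) 50 mm high and 106 mm long.
- shim: loose wooden shim, 130 long (x) x 45 wide (y) mm, about 0.15 kg, lying on the table; origin at the centre of its underside. Flat top 20 mm high from its rear end (x = -65 mm) to x = 0, then tapering evenly to 4 mm at the thin end (x = +65 mm). Its full height is just what brings the rack level; pushing it in takes about 10 to 15 N.
- jar_a: loose honey jar without carrier, bystander, 48 mm across, 62 mm tall; origin at the centre of its underside. The table to its right (x 0.38 to 0.48, y -0.41 to -0.03 m) is free but for carriers.
- jar_b: loose honey jar without carrier, bystander, 48 mm across, 62 mm tall; origin at the centre of its underside.
- jar_c: loose honey jar without carrier, bystander, 48 mm across, 62 mm tall; origin at the centre of its underside.
- cup: clear plastic drinking cup, bystander, 72 mm across, 95 mm tall; origin under its centre.
- water: water bottle, bystander, 66 mm across, 210 mm tall; origin under its centre.
Things that resemble listed ones, but are neither listed nor needed, are in the scene too. Of the things that look like the shim, the smaller one is meant.

How it is judged:
By the outcome, as a careful person would: the job done as asked, in the order asked, and still so for the second after the job is handed in, with the robot touching nothing.
Of carrier0, carrier1 only 1 to 1 are there at a start; the rules pass over those that are not, and their reading is None.
Of carrier2, carrier3, carrier4 only 1 to 2 are there at a start; the rules pass over those that are not, and their reading is None.
At some moment in a run one of carrier0, carrier1, carrier2, carrier3, carrier4, shim may be knocked a few centimetres aside while the robot is not near it.
It also fails if it takes over 210 s, if anything falls off the work surface, if the arm or the gripper's body presses on something with over 40 N, if the wrist force passes 120 N, or if a joint passes its speed limit or range.

ROBOT

A 6-joint arm with a two-finger parallel gripper is mounted at the origin on the work surface. World frame = base frame: x ahead of the robot, y to its left, z up, the work surface at z = 0. Lengths are in mm, angles in degrees, forces in N, time in s.
With the tool pointing down it reaches from about 325 to 850 mm from the base axis. Payload 15.5 kg.
Tool frame: the origin (TCP) lies on the centre line of the jaws, within the pads' length; the fingertips stand 11 mm ahead of it and the grasp point (between the pads) lies 8 mm behind it; x points along the fingers, y is the direction in which the jaws open and shut, and the axes are right-handed (so a half turn about x gives the same grasp; the last joint's range is limited). The gripper opens to 91 mm and grips with 3 to 60 N. Pads are 32 mm wide; open, the fingers measure 118 mm over their backs; the gripper's body (76 mm by 178 mm) begins 60 mm behind the grasp point.
Start: joints at [58.986, 28.281, 77.091, -0, 74.628, -5.472], TCP at [269.483, 563.92, 224.915] pointing down, gripper open.
Joint ranges: [-166.48, 166.48], [-47.26, 123.95], [12.59, 153.08], [-70.14, 250.14], [6.76, 159.57], [-176.63, 176.63]. Speed limits (degrees/s): [108.29, 108.29, 147.25, 172.46, 172.46, 172.46].

INTERFACE

Orientations are given as [roll, pitch, yaw] about the fixed x, y, z axes, in that order (R = Rz(yaw) Ry(pitch) Rx(roll)).
In Python, from plant import state, imaging, ctrl, nets gives the robot as it stands.
- The arm moves only by the shell command python3 -m inch 'ROWS' [FORCE]. ROWS is JSON, a list of rows, each an object of numbers: "wx", "wy", "wz": the turn, a rotation vector about the tool's x, y, z in degrees; "tx", "ty", "tz": the shift along the tool's x, y, z in cm; "grip": the opening, from 0 (shut) to 1 (fully open). In form: [{"wx": .., "wy": .., "wz": .., "tx": .., "ty": .., "tz": .., "grip": ..}, ...]. A call has 1 to 12 rows; each row is the pose to reach, as a shift and turn from the pose measured when the call began, along the tool's axes at that moment; what a row does not reach only later rows make up. A row lasts 1/12 s, in which the tool goes at most 41.7 mm and 7.16 degrees, less where a joint would pass 70% of its speed; a pose out of reach is approached as far as the arm can. A call with a gripper value outside its range is refused whole. The fingers move at their own pace and stop on an object; FORCE is the grip in N (left out, the last holds). Time passes only in rows, so rows that repeat a pose let the fingers close. It gives the time, the measured TCP pose, the force and the opening at its end, in the units of the state.
- state(): the state, without advancing time (a new reading comes with each control period).
- imaging.read_camera(name): name is "scene" or "side" or "wrist"; returns the picture (400x640x3 uint8, red, green, blue); there is no depth.
- imaging.camera_info(name): a dict with "fov_y" (degrees; the focal length in pixels is half the picture's height over the tangent of half this angle, whatever the lens; pixels are square), "cx", "cy" (the principal point, pixels), "R" (3x3) and "t" (3): a world point X has camera coordinates R X + t. Camera axes: x right, y down, z forward; pixel columns grow to the right and rows downward; lengths in mm; the calibration is good to about 2 mm. A picture is of the moment at which its call begins: read the wrist's pose just before it. camera_info takes no time and is no camera call; for the wrist camera it gives the pose at the moment of the call.
- ctrl.close_job(): hands the job in, once; it reports no verdict.
Trained networks look in the newest picture that a camera, given by its name, has taken for a name from the list of things; names that differ only in an ending like _2 or _b are one class to them, and where a whole thing is asked for, a point or a joint stands for the part that bears it (a point fixed in the world has none). Each returns a list of dicts, best first, with "conf" (0 to 1); they miss things now and then, are a little off and sometimes report something else, mostly with a low value. They report only what shows in the picture. A call takes as long as a camera call. They do not tell look-alikes from the thing itself.
- nets.look_for(target, camera): "box" ([left, top, width, height] in pixels, round what is visible of it).
- nets.pinpoint(target, camera): "pixel" ([column, row] in pixels: a listed point, or the origin of a listed thing).
The state is a dict: "t": time; "qpos": joint angles; "dq": joint speeds; "joint_efforts": joint torques, N m; "position": TCP position; "orientation": TCP orientation; "force": force on the tool from outside, world axes, zero at the start; "wrist_torque": the same for the moment, N m; "width": finger opening in mm.
Only numpy, scipy, OpenCV 4.12 (cv2) and the standard library are available. Lean on these libraries where they do the work, as an engineer would, in place of code of your own. Each camera call takes 0.05 s, during which the arm holds its last target. There are 200 camera calls.

## Working session

There is one attempt and no reset: what is moved stays moved. The work goes in short steps, Python scripts to look and compute and a shell command to move; the robot and the scene stay as the last step left them, time stands still between calls to the robot, and variables do not carry over. Pictures are saved under pics/ and viewed, about 12 in all and at most 16, crops included, and the job is handed in when it is done.

```bash
mkdir -p pics; ls; cat > h.py <<'E'
import numpy as np,cv2
from plant import state,imaging,ctrl,nets
from scipy.spatial.transform import Rotation as Ro
def cam(n):
    i=imaging.camera_info(n); f=200/np.tan(np.radians(i["fov_y"]/2))
    return f,i["cx"],i["cy"],np.array(i["R"]),np.array(i["t"])
def ray(n,p,c=None):
    f,cx,cy,R,t=c or cam(n); d=R.T@np.array([(p[0]-cx)/f,(p[1]-cy)/f,1]); return -R.T@t,d
def onz(n,p,z,c=None):
    o,d=ray(n,p,c); return o+d*(z-o[2])/d[2]
def proj(n,X,c=None):
    f,cx,cy,R,t=c or cam(n); q=R@np.array(X,float)+t; return np.array([cx+f*q[0]/q[2],cy+f*q[1]/q[2]])
def tri(rays):
    A=0;b=0
    for o,d in rays:
        d=d/np.linalg.norm(d);P=np.eye(3)-np.outer(d,d);A=A+P;b=b+P@o
    return np.linalg.solve(A,b)
def shot(n,name=None):
    im=imaging.read_camera(n)
    if name: cv2.imwrite(f"pics/{name}.png",im[:,:,::-1])
    return im
def delta(X,rpy=None):
    "tool-frame shift in cm (and rotvec deg) to world pose"
    s=state();R=Ro.from_euler('xyz',s["orientation"],degrees=True)
    d=R.inv().apply(np.array(X)-s["position"])/10
    w=(R.inv()*Ro.from_euler('xyz',rpy,degrees=True)).as_rotvec(degrees=True) if rpy is not None else None
    return d.round(2),None if w is None else w.round(2)
E
python3 - <<'E'
from h import *
s=state();print(s)
for n in("scene","side","wrist"):
    shot(n,n+"0"); i=imaging.camera_info(n);print(n,i)
a=[cv2.imread(f"pics/{n}0.png") for n in("scene","side")]
for n in("scene","side"):
    for t in("rack_foot","board_edge","hook0","hook1","hook2","carrier0","carrier0_bar","shim","jar_a","cup","water"):
        print(n,t,[(np.round(r["pixel"],1).tolist(),round(r["conf"],2)) for r in nets.pinpoint(t,n)[:6]])
E
```

```text
pics
{'t': 0.0, 'qpos': array([ 5.89862111e+01,  2.83184165e+01,  7.71276724e+01, -9.49658437e-04,
        7.46289041e+01, -5.47277292e+00]), 'dq': array([-0.03962506, -0.00241847, -0.06418284, -0.05148596,  0.02669217,
        0.05552734]), 'joint_efforts': array([-1.44378610e-04, -8.78802967e+01, -3.81870031e+01,  7.08131120e-02,
        5.31190401e-02, -2.06286973e-04]), 'position': array([269.28996511, 563.59222365, 224.29673138]), 'orientation': array([ -94.77346051,   89.92500136, -120.31422413]), 'force': array([-0.05335598, -0.37932484, -0.08656698]), 'wrist_torque': array([-0.03040613, -0.03347258,  0.02905134]), 'width': 91.09397486416823}
scene {'fov_y': 45.704895825116864, 'cx': 325.27408387588423, 'cy': 196.75694993451404, 'R': array([[-0.51667016,  0.85614698,  0.00801829],
       [ 0.70098115,  0.42837042, -0.57019664],
       [-0.49160693, -0.28898292, -0.82146911]]), 't': array([ 249.31648927, -231.07999631, 1792.93249982])}
side {'fov_y': 43.27736315555222, 'cx': 322.37360414145917, 'cy': 191.29563911194853, 'R': array([[-0.87731605, -0.47976884, -0.01176458],
     
[... 1240 characters left out ...]
], 0.43), ([388.5, 288.4], 0.37)]
scene water [([181.8, 185.7], 0.61)]
side rack_foot []
side board_edge []
side hook0 [([220.6, 209.9], 0.61), ([289.6, 156.7], 0.6), ([258.7, 183.6], 0.57)]
side hook1 [([220.6, 209.9], 0.61), ([289.6, 156.7], 0.6), ([258.7, 183.6], 0.57)]
side hook2 [([220.6, 209.9], 0.61), ([289.6, 156.7], 0.6), ([258.7, 183.6], 0.57)]
side carrier0 [([291.2, 185.4], 0.65)]
side carrier0_bar []
side shim [([357.3, 330.9], 0.66), ([258.3, 184.6], 0.64), ([200.5, 316.2], 0.59), ([291.0, 307.3], 0.56), ([222.1, 209.8], 0.43)]
side jar_a [([307.2, 251.1], 0.77), ([321.0, 146.2], 0.68)]
side cup [([203.5, 317.4], 0.7)]
side water [([352.5, 142.4], 0.98), ([283.8, 154.5], 0.58)]
```

View pics/scene0.png

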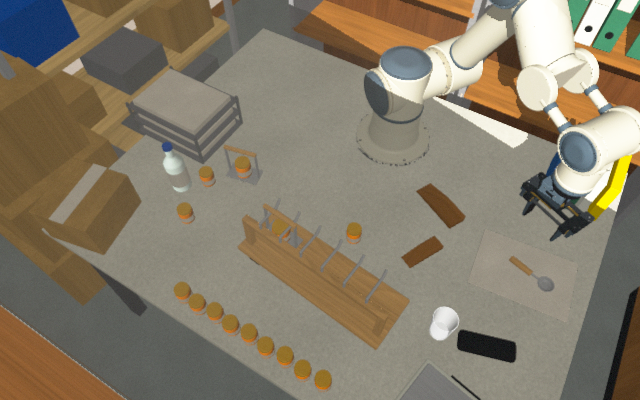

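View pics/side0.png

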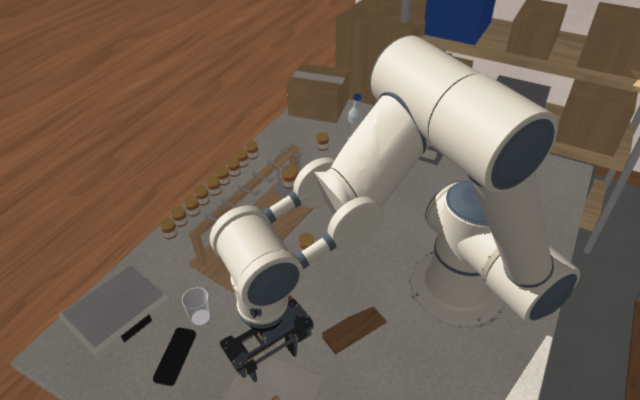

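The scene view shows one carrier standing at (241,165), one hanging at about (280,228) on the right-hand hook, and two shim-like pieces: the larger at (441,204), the smaller at (422,252). The smaller fits the description. I'll confirm it in a crop and triangulate.

```bash
python3 - <<'E'
from h import *
im=cv2.imread("pics/scene0.png")
a=cv2.resize(im[130:330,200:460],None,fx=3,fy=3,interpolation=cv2.INTER_CUBIC);cv2.imwrite("pics/crop1.png",a)
S,D=cam("scene"),cam("side")
H=[tri([ray("scene",p,S),ray("side",q,D)]) for p,q in zip([(278.9,220.8),(321.3,247.9),(366.9,280.0)],[(289.6,156.7),(258.7,183.6),(220.6,209.9)])]
for h in H: print("hook",h.round(1))
print("shim",onz("scene",(421.5,255.3),0).round(1),"big",onz("scene",(441.5,204.5),0).round(1))
print("carrier0 bar",onz("scene",(238,150.4),125).round(1),"base",onz("scene",(241.8,178),0).round(1))
print("jarA",onz("scene",(354,232),31).round(1),"cup",onz("scene",(440,325),40).round(1), [onz("scene",p,31).round(0)[:2] for p in((206,176),(185,212))],onz("scene",(181,187),0).round(0))
E
```

```text
hook [624.2 -74.1 201.7]
hook [638.9  77.6 200.8]
hook [663.8 231.9 210.6]
shim [405.2 309.6   0. ] big [192.  286.8   0. ]
carrier0 bar [ 436.3 -369.   125. ] base [ 455.4 -360.1    0. ]
jarA [458.8  92.5  31. ] cup [602.4 448.7  40. ] [array([ 529., -453.]), array([ 681., -417.])] [ 597. -516.    0.]
```

View pics/crop1.png

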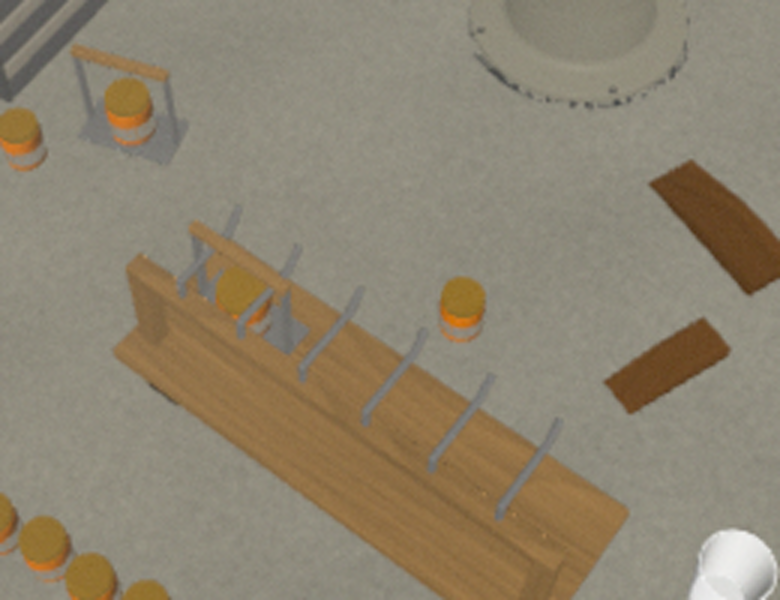

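```bash
cat >> h.py <<'E'
def go(X,a=None):
    "rows to reach TCP X with tool down, jaw line at world angle a (mod 180)"
    s=state();R=Ro.from_euler('xyz',s["orientation"],degrees=True);M=R.as_matrix()
    cur=np.degrees(np.arctan2(M[1,1],M[0,1]))
    if a is None:a=cur
    a=cur+(a-cur+90)%180-90
    y=np.array([np.cos(np.radians(a)),np.sin(np.radians(a)),0]);x=np.array([0,0,-1.])
    T=Ro.from_matrix(np.c_[x,y,np.cross(x,y)])
    d=R.inv().apply(np.array(X)-s["position"])/10;w=(R.inv()*T).as_rotvec(degrees=True)
    c="%.2f,"*3
    print("pos",s["position"].round(1),"jaw",round(cur,1),"t[cm]",d.round(2),"w",w.round(1),"dist",round(np.linalg.norm(d)*10),"F",s["force"].round(1),"wid",round(s["width"],1),"T",round(s["t"],1))
E
python3 - <<'E'
from h import *
c=cam("wrist");s=state();R=Ro.from_euler('xyz',s["orientation"],degrees=True)
print("cam in tool",R.inv().apply(-c[3].T@c[4]-s["position"]).round(1), "opt axis in tool",R.inv().apply(c[3][2]).round(3),"cam x in tool",R.inv().apply(c[3][0]).round(2))
go([520,60,420],-7.4)
E
```

```text
cam in tool [-1.603e+02  1.000e-01 -7.830e+01] opt axis in tool [ 0.959 -0.     0.284] cam x in tool [-0.  1.  0.]
pos [269.5 563.9 224.9] jaw 64.5 t[cm] [-19.51 -34.66  44.33] w [71.9  0.   0. ] dist 596 F [-0.3  0.  -0.1] wid 91.0 T 1.2
```

```bash
python3 -m inch '[{"tx":-4},{"tx":-8},{"tx":-12,"wx":7},{"tx":-15,"wx":14,"ty":-2,"tz":3},{"tx":-19,"wx":21,"ty":-5,"tz":6},{"tx":-19.5,"wx":28,"ty":-8,"tz":9.5},{"tx":-19.5,"wx":35,"ty":-10,"tz":13},{"tx":-19.5,"wx":42,"ty":-13,"tz":16},{"tx":-19.5,"wx":49,"ty":-15,"tz":19},{"tx":-19.5,"wx":56,"ty":-18,"tz":22},{"tx":-19.5,"wx":63,"ty":-20,"tz":25},{"tx":-19.5,"wx":70,"ty":-22,"tz":28}]' 10
python3 - <<'E'
from h import *
go([520,60,420],-7.4)
E
```

```text
pos [269.5 563.9 224.9] jaw 64.5 t[cm] [-19.51 -34.66  44.33] w [71.9  0.   0. ] dist 596 F [-0.3  0.  -0.1] wid 91.0 T 1.2invalid input at $[0]: expected keys wx, wy, wz, tx, ty, tz, grip
```

```bash
python3 -m inch '[{"wx":0,"wy":0,"wz":0,"tx":-4,"ty":0,"tz":0,"grip":1},{"wx":0,"wy":0,"wz":0,"tx":-8,"ty":0,"tz":0,"grip":1},{"wx":7,"wy":0,"wz":0,"tx":-12,"ty":0,"tz":0,"grip":1},{"wx":21,"wy":0,"wz":0,"tx":-19,"ty":-5,"tz":6,"grip":1},{"wx":35,"wy":0,"wz":0,"tx":-19.5,"ty":-10,"tz":13,"grip":1},{"wx":49,"wy":0,"wz":0,"tx":-19.5,"ty":-15,"tz":19,"grip":1},{"wx":63,"wy":0,"wz":0,"tx":-19.5,"ty":-22,"tz":28,"grip":1},{"wx":72,"wy":0,"wz":0,"tx":-19.5,"ty":-34.66,"tz":44.3,"grip":1},{"wx":72,"wy":0,"wz":0,"tx":-19.5,"ty":-34.66,"tz":44.3,"grip":1},{"wx":72,"wy":0,"wz":0,"tx":-19.5,"ty":-34.66,"tz":44.3,"grip":1},{"wx":72,"wy":0,"wz":0,"tx":-19.5,"ty":-34.66,"tz":44.3,"grip":1},{"wx":72,"wy":0,"wz":0,"tx":-19.5,"ty":-34.66,"tz":44.3,"grip":1}]' 10
python3 - <<'E'
from h import *
go([520,60,420],-7.4)
E
```

```text
t: 2.25
position: [430.1, 238.9, 409.9]
orientation: [115.8, 90.0, 18.4]
force: [1.0, 0.8, 0.6]
width: 91.1
pos [430.1 238.9 409.9] jaw -7.3 t[cm] [-1.01 11.2  16.59] w [ 0.1 -0.  -0. ] dist 200 F [1.  0.8 0.6] wid 91.1 T 2.2
```

```bash
python3 -m inch '[{"wx":0,"wy":0,"wz":0,"tx":0,"ty":0,"tz":0,"grip":1},{"wx":0,"wy":0,"wz":0,"tx":0,"ty":0,"tz":0,"grip":1}]' 10
python3 - <<'E'
from h import *
shot("wrist","w1");c=cam("wrist")
for t in("board_edge","hook0","carrier0_bar","shim"):
    print(t,[(np.round(r["pixel"],1).tolist(),round(r["conf"],2)) for r in nets.pinpoint(t,"wrist")[:6]])
print(c[1:3],"C",(-c[3].T@c[4]).round(1))
print([ (p,onz("wrist",p,200,c).round(0)[:2]) for p in((100,100),(540,100),(320,200))])
E
```

```text
t: 2.42
position: [430.9, 237.0, 410.1]
orientation: [114.4, 89.9, 16.8]
force: [-0.8, 1.0, 0.3]
width: 91.3
board_edge [([397.4, 121.3], 0.6)]
hook0 [([523.0, 164.7], 0.72)]
carrier0_bar [([344.8, 229.7], 0.36)]
shim [([290.4, 112.3], 0.93), ([179.9, 143.8], 0.56)]
(318.369178737241, 199.90988699761448) C [442.4 317.1 570.4]
[((100, 100), array([213., 349.])), ((540, 100), array([677., 288.])), ((320, 200), array([430., 208.]))]
```

View pics/w1.png

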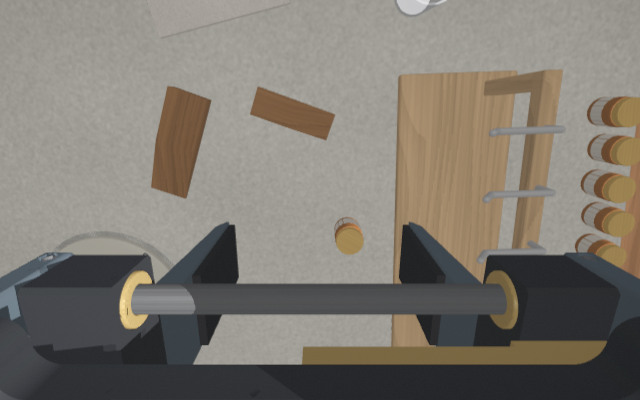

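The wrist view shows the small shim at (292,113), long axis slanted, the rack's front edge at column ~400 with its left front corner at (400,75), and hook2/1 at (525,130) and (520,195). I'll enlarge the shim to confirm it and find its thin end.

```bash
python3 - <<'E'
from h import *
w=cv2.imread("pics/w1.png")[70:160,235:350];s=cv2.imread("pics/scene0.png")[225:275,390:455]
cv2.imwrite("pics/crop2.png",np.vstack([cv2.resize(w,(500,390),interpolation=cv2.INTER_CUBIC),cv2.resize(s,(500,200*2//2),interpolation=cv2.INTER_CUBIC)]))
c=cam("wrist")
P=[(258,87),(335,113),(327,140),(250,115)]
print("shim corners z0",[onz("wrist",p,8,c).round(1)[:2].tolist() for p in P])
A=onz("wrist",(402,80),28,c);B=onz("wrist",(395.5,240),30,c);print("front edge",A,B,np.degrees(np.arctan2(-(A-B)[0],(A-B)[1])))
for p in [(402,76)]: print("corner",onz("wrist",p,26,c))
# hook prong pairs in view, tips/roots
print("jar_a",onz("wrist",(349,240),62,c))
E
```

```text
shim corners z0 [[349.0, 352.8], [466.4, 297.3], [448.2, 255.7], [328.3, 311.7]]
front edge [572.73067407 333.75209121  28.        ] [546.19683163  71.06307814  30.        ] -5.767802250667759
corner [573.5387491  339.58898004  26.        ]
jar_a [464.08191915  95.430538    62.        ]
```

View pics/crop2.png

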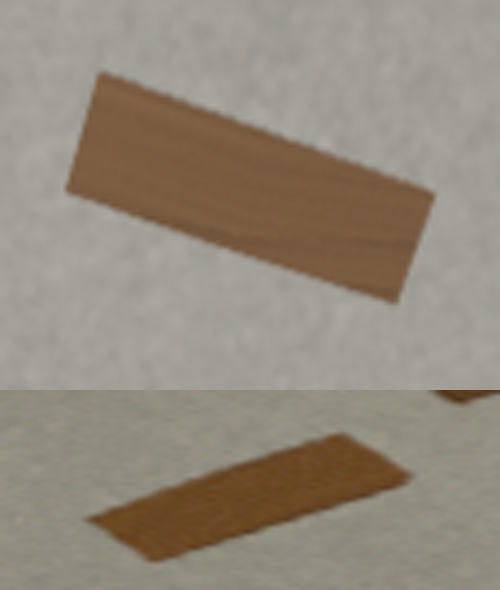

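The piece at crop (250,190) is the shorter one, with its thin end towards the rack: the scene view shows no end face there, and its rear end looks wider from above. Now on to the hanging carrier.

```bash
python3 - <<'E'
from h import *
go([622,-138,330],-6.5)
E
```

```text
pos [429.5 239.9 409.8] jaw -7.2 t[cm] [ 7.97 23.83 35.09] w [-0.7 -0.  -0. ] dist 432 F [-0.7  0.6 -0.4] wid 91.5 T 2.7
```

```bash
python3 -m inch '[{"wx":-0.7,"wy":0,"wz":0,"tx":0,"ty":12,"tz":18,"grip":1},{"wx":-0.7,"wy":0,"wz":0,"tx":0,"ty":12,"tz":18,"grip":1},{"wx":-0.7,"wy":0,"wz":0,"tx":0,"ty":12,"tz":18,"grip":1},{"wx":-0.7,"wy":0,"wz":0,"tx":0,"ty":12,"tz":18,"grip":1},{"wx":-0.7,"wy":0,"wz":0,"tx":0,"ty":12,"tz":18,"grip":1},{"wx":-0.7,"wy":0,"wz":0,"tx":8,"ty":23.8,"tz":35,"grip":1},{"wx":-0.7,"wy":0,"wz":0,"tx":8,"ty":23.8,"tz":35,"grip":1},{"wx":-0.7,"wy":0,"wz":0,"tx":8,"ty":23.8,"tz":35,"grip":1},{"wx":-0.7,"wy":0,"wz":0,"tx":8,"ty":23.8,"tz":35,"grip":1},{"wx":-0.7,"wy":0,"wz":0,"tx":8,"ty":23.8,"tz":35,"grip":1},{"wx":-0.7,"wy":0,"wz":0,"tx":8,"ty":23.8,"tz":35,"grip":1},{"wx":-0.7,"wy":0,"wz":0,"tx":8,"ty":23.8,"tz":35,"grip":1}]' 10
python3 - <<'E'
from h import *
c=cam("wrist");shot("wrist","w2")
for t in("hook0","carrier0_bar"):
    print(t,[(np.round(r["pixel"],1).tolist(),round(r["conf"],2),onz("wrist",r["pixel"],212,c).round(1)) for r in nets.pinpoint(t,"wrist")[:6]])
go([622,-138,330],-6.5)
E
```

```text
t: 3.67
position: [622.7, -139.2, 326.7]
orientation: [-96.6, 89.8, 166.8]
force: [-1.1, -0.5, 0.1]
width: 91.2
hook0 []
carrier0_bar [([194.9, 361.5], 0.79, array([ 481.6, -294.6,  212. ]))]
pos [ 621.9 -135.7  329.9] jaw -6.4 t[cm] [-0.01  0.03  0.23] w [ 0.1 -0.  -0. ] dist 2 F [-0.2 -0.2 -0.3] wid 91.4 T 3.8
```

View pics/w2.png

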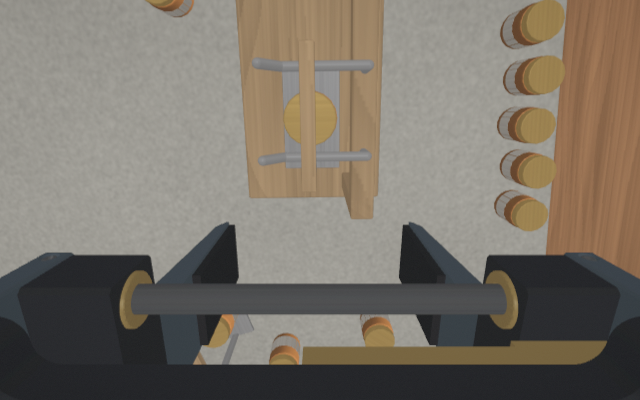

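The wrist view shows the hanging carrier's bar from (307,42) to (309,191), across prongs at rows 66 and 157.

```bash
python3 - <<'E'
from h import *
c=cam("wrist")
A=onz("wrist",(307,42),217,c);B=onz("wrist",(309,191),217,c);print(A,B,np.linalg.norm(A-B),np.degrees(np.arctan2(-(A-B)[0],(A-B)[1])))
for p in((287,66),(290,157),(368,66),(365,155)):print("prong",p,onz("wrist",p,208,c).round(1))
M=(A+B)/2
R=[(385,2),(377,197),(237,10),(251,196)]
for p in R:print("rail/board",p,onz("wrist",p,178,c).round(1),onz("wrist",p,36,c).round(1))
go([M[0],M[1],300],-6.5);go([M[0],M[1],205],-6.5)
E
```

```text
[629.20507148 -13.34013805 217.        ] [ 616.76429283 -128.09618897  217.        ] 115.42843755942953 -6.187308942673734
prong (287, 66) [611.3 -27.3 208. ]
prong (290, 157) [603.8 -99.  208. ]
prong (368, 66) [674.8 -34.5 208. ]
prong (365, 155) [ 667.2 -104.5  208. ]
rail/board (385, 2) [696.8  15.7 178. ] [725.9  48.7  36. ]
rail/board (377, 197) [ 679.5 -151.7  178. ] [ 700.8 -194.9   36. ]
rail/board (237, 10) [573.6  23.7 178. ] [546.8  60.3  36. ]
rail/board (251, 196) [ 557.9 -136.9  178. ] [ 523.9 -173.3   36. ]
pos [ 621.9 -135.7  329.9] jaw -6.4 t[cm] [ 2.99 -0.62 -6.47] w [ 0.1 -0.  -0. ] dist 72 F [-0.2 -0.2 -0.3] wid 91.4 T 3.8
pos [ 621.9 -135.7  329.9] jaw -6.4 t[cm] [12.49 -0.62 -6.46] w [ 0.1 -0.  -0. ] dist 141 F [-0.2 -0.2 -0.3] wid 91.4 T 3.8
```

```bash
python3 -m inch '[{"wx":0,"wy":0,"wz":0,"tx":0,"ty":-0.6,"tz":-4,"grip":0.5},{"wx":0,"wy":0,"wz":0,"tx":0,"ty":-0.6,"tz":-6.5,"grip":0.5},{"wx":0,"wy":0,"wz":0,"tx":0,"ty":-0.6,"tz":-6.5,"grip":0.5},{"wx":0,"wy":0,"wz":0,"tx":3,"ty":-0.6,"tz":-6.5,"grip":0.5},{"wx":0,"wy":0,"wz":0,"tx":6,"ty":-0.6,"tz":-6.5,"grip":0.5},{"wx":0,"wy":0,"wz":0,"tx":9,"ty":-0.6,"tz":-6.5,"grip":0.5},{"wx":0,"wy":0,"wz":0,"tx":12.5,"ty":-0.6,"tz":-6.5,"grip":0.5},{"wx":0,"wy":0,"wz":0,"tx":12.5,"ty":-0.6,"tz":-6.5,"grip":0.5},{"wx":0,"wy":0,"wz":0,"tx":12.5,"ty":-0.6,"tz":-6.5,"grip":0.5},{"wx":0,"wy":0,"wz":0,"tx":12.5,"ty":-0.6,"tz":-6.5,"grip":0.5}]' 15
python3 - <<'E'
from h import *
shot("scene","s2");go([623,-70.7,205],-6.2)
E
```

```text
t: 4.65
position: [624.2, -69.8, 207.4]
orientation: [100.6, 89.8, 4.2]
force: [0.1, -0.2, 1.0]
width: 45.6
pos [624.5 -70.  207.7] jaw -6.4 t[cm] [ 0.27 -0.14  0.08] w [-0.2 -0.  -0.2] dist 3 F [-0.1 -0.2  0. ] wid 45.7 T 4.7
```

```bash
python3 -m inch '[{"wx":0,"wy":0,"wz":0,"tx":0.2,"ty":-0.15,"tz":0,"grip":0},{"wx":0,"wy":0,"wz":0,"tx":0.2,"ty":-0.15,"tz":0,"grip":0},{"wx":0,"wy":0,"wz":0,"tx":0.2,"ty":-0.15,"tz":0,"grip":0},{"wx":0,"wy":0,"wz":0,"tx":0.2,"ty":-0.15,"tz":0,"grip":0},{"wx":0,"wy":0,"wz":0,"tx":0.2,"ty":-0.15,"tz":0,"grip":0},{"wx":0,"wy":0,"wz":0,"tx":0.2,"ty":-0.15,"tz":0,"grip":0},{"wx":0,"wy":0,"wz":0,"tx":0.2,"ty":-0.15,"tz":0,"grip":0}]' 35
python3 - <<'E'
from h import *
go([623,-70.7,262],-6.2);go([430,-120,262],-6.2)
E
```

```text
t: 5.28
position: [623.0, -69.9, 205.9]
orientation: [95.5, 89.8, -0.9]
force: [-1.0, -0.4, 3.6]
width: 11.8
pos [623.  -69.9 205.9] jaw -6.4 t[cm] [-5.61  0.03  0.08] w [-0.2 -0.  -0.2] dist 56 F [-1.  -0.4  3.6] wid 11.8 T 5.3
pos [623.  -69.9 205.9] jaw -6.4 t[cm] [ -5.68 -18.6    7.12] w [-0.2 -0.  -0.2] dist 207 F [-1.  -0.4  3.6] wid 11.8 T 5.3
```

```bash
python3 -m inch '[{"wx":0,"wy":0,"wz":0,"tx":-2,"ty":0,"tz":0,"grip":0},{"wx":0,"wy":0,"wz":0,"tx":-4,"ty":0,"tz":0,"grip":0},{"wx":0,"wy":0,"wz":0,"tx":-6,"ty":0,"tz":0,"grip":0},{"wx":0,"wy":0,"wz":0,"tx":-6,"ty":0,"tz":0,"grip":0},{"wx":0,"wy":0,"wz":0,"tx":-6,"ty":-3,"tz":0,"grip":0},{"wx":0,"wy":0,"wz":0,"tx":-6,"ty":-6,"tz":0,"grip":0},{"wx":0,"wy":0,"wz":0,"tx":-6,"ty":-9,"tz":0,"grip":0},{"wx":0,"wy":0,"wz":0,"tx":-6,"ty":-12,"tz":1,"grip":0},{"wx":0,"wy":0,"wz":0,"tx":-6,"ty":-15,"tz":3,"grip":0},{"wx":0,"wy":0,"wz":0,"tx":-6,"ty":-18,"tz":5,"grip":0},{"wx":0,"wy":0,"wz":0,"tx":-6,"ty":-18.6,"tz":7.1,"grip":0},{"wx":0,"wy":0,"wz":0,"tx":-6,"ty":-18.6,"tz":7.1,"grip":0}]' 35
python3 - <<'E'
from h import *
go([430,-120,119],-6.2)
E
```

```text
t: 6.28
position: [427.9, -121.9, 265.1]
orientation: [78.5, 89.8, -17.9]
force: [0.6, 0.5, -2.0]
width: 11.8
pos [ 427.9 -121.9  265.1] jaw -6.5 t[cm] [14.61  0.14 -0.23] w [-0.3  0.  -0.2] dist 146 F [ 0.6  0.5 -2. ] wid 11.8 T 6.3
```

```bash
python3 -m inch '[{"wx":0,"wy":0,"wz":0,"tx":3.5,"ty":0,"tz":0,"grip":0},{"wx":0,"wy":0,"wz":0,"tx":7,"ty":0,"tz":0,"grip":0},{"wx":0,"wy":0,"wz":0,"tx":10,"ty":0,"tz":0,"grip":0},{"wx":0,"wy":0,"wz":0,"tx":12.5,"ty":0,"tz":0,"grip":0},{"wx":0,"wy":0,"wz":0,"tx":13.5,"ty":0,"tz":0,"grip":0},{"wx":0,"wy":0,"wz":0,"tx":14.1,"ty":0,"tz":0,"grip":0},{"wx":0,"wy":0,"wz":0,"tx":14.4,"ty":0,"tz":0,"grip":0},{"wx":0,"wy":0,"wz":0,"tx":14.4,"ty":0,"tz":0,"grip":0}]' 35
python3 -m inch '[{"wx":0,"wy":0,"wz":0,"tx":0.15,"ty":0,"tz":0,"grip":0},{"wx":0,"wy":0,"wz":0,"tx":0.15,"ty":0,"tz":0,"grip":0},{"wx":0,"wy":0,"wz":0,"tx":0.15,"ty":0,"tz":0,"grip":0}]'
```

```text
t: 6.95
position: [428.6, -122.1, 121.0]
orientation: [78.5, 89.8, -17.9]
force: [1.4, 0.4, -2.5]
width: 11.6
t: 7.2
position: [429.0, -122.2, 120.1]
orientation: [77.6, 89.7, -18.8]
force: [0.9, 0.3, -1.7]
width: 11.6
```

```bash
python3 -m inch '[{"wx":0,"wy":0,"wz":0,"tx":0.15,"ty":0,"tz":0,"grip":0},{"wx":0,"wy":0,"wz":0,"tx":0.3,"ty":0,"tz":0,"grip":0},{"wx":0,"wy":0,"wz":0,"tx":0.3,"ty":0,"tz":0,"grip":0}]'
```

```text
t: 7.45
position: [430.7, -123.7, 118.6]
orientation: [68.6, 89.4, -27.9]
force: [-1.2, -7.1, 22.6]
width: 11.5
```

```bash
python3 -m inch '[{"wx":0,"wy":0,"wz":0,"tx":-0.1,"ty":0,"tz":0,"grip":0},{"wx":0,"wy":0,"wz":0,"tx":-0.1,"ty":0,"tz":0,"grip":0.45},{"wx":0,"wy":0,"wz":0,"tx":-0.1,"ty":0,"tz":0,"grip":0.45},{"wx":0,"wy":0,"wz":0,"tx":-0.1,"ty":0,"tz":0,"grip":0.45},{"wx":0,"wy":0,"wz":0,"tx":-0.1,"ty":0,"tz":0,"grip":0.45},{"wx":0,"wy":0,"wz":0,"tx":-0.1,"ty":0,"tz":0,"grip":0.45},{"wx":0,"wy":0,"wz":0,"tx":-2,"ty":0,"tz":0,"grip":0.45},{"wx":0,"wy":0,"wz":0,"tx":-5,"ty":0,"tz":0,"grip":0.45},{"wx":0,"wy":0,"wz":0,"tx":-9,"ty":0,"tz":0,"grip":0.45},{"wx":0,"wy":0,"wz":0,"tx":-12,"ty":0,"tz":0,"grip":0.45}]' 35
python3 - <<'E'
from h import *
shot("scene","s3");shot("side","d3");
for n in("scene","side"):
    print(n,[(np.round(r["pixel"],1).tolist(),round(r["conf"],2),onz(n,r["pixel"],0).round(1)) for r in nets.pinpoint("shim",n)[:6]])
a=cv2.imread("pics/s3.png")[100:320,180:480];cv2.imwrite("pics/s3c.png",cv2.resize(a,None,fx=2.5,fy=2.5))
go([370,260,230],65)
E
```

```text
t: 8.28
position: [429.5, -123.0, 240.8]
orientation: [68.9, 89.4, -27.5]
force: [1.2, -0.2, 0.1]
width: 41.3
scene [([422.3, 255.5], 0.73, array([404.5, 312.1,   0. ])), ([440.2, 205.3], 0.66, array([197.3, 284.3,   0. ])), ([277.4, 219.1], 0.45, array([ 531.2, -156.5,    0. ]))]
side [([292.4, 304.9], 0.98, array([397.4, 289.8,   0. ])), ([358.1, 330.8], 0.94, array([192.6, 277.4,   0. ]))]
pos [ 429.9 -123.2  239. ] jaw -6.4 t[cm] [  0.65 -10.25 -37.41] w [-71.4   0.6  -0.4] dist 388 F [-0.5 -0.2 -1.4] wid 41.0 T 8.5
```

View pics/s3c.png

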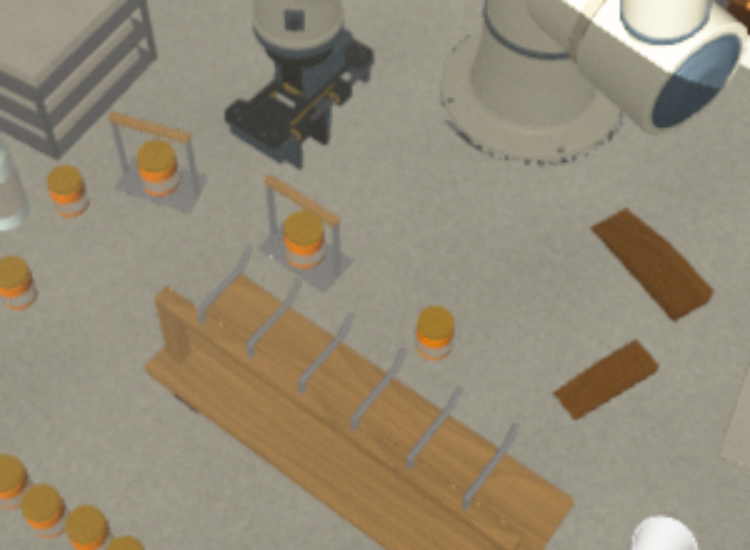

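Both carriers now stand on the table at crop (157,165) and (303,240), and the rack is empty. The small shim at (605,380) is unmoved.

```bash
python3 - <<'E'
from h import *
go([441,284,200],65)
E
```

```text
pos [ 429.9 -123.2  239. ] jaw -6.4 t[cm] [  3.7  -3.5 -40.6] w [-71.4   0.6  -0.4] dist 409 F [-0.5 -0.2 -1.4] wid 41.0 T 8.5
```

```bash
python3 -m inch '[{"wx":-7,"wy":0.6,"wz":-0.4,"tx":0,"ty":-0.3,"tz":-4,"grip":0.8},{"wx":-14,"wy":0.6,"wz":-0.4,"tx":0,"ty":-0.6,"tz":-8,"grip":0.8},{"wx":-21,"wy":0.6,"wz":-0.4,"tx":0,"ty":-1,"tz":-12,"grip":0.8},{"wx":-28,"wy":0.6,"wz":-0.4,"tx":0,"ty":-1.4,"tz":-16,"grip":0.8},{"wx":-35,"wy":0.6,"wz":-0.4,"tx":0,"ty":-1.7,"tz":-20,"grip":0.8},{"wx":-42,"wy":0.6,"wz":-0.4,"tx":0,"ty":-2,"tz":-24,"grip":0.8},{"wx":-49,"wy":0.6,"wz":-0.4,"tx":0,"ty":-2.4,"tz":-28,"grip":0.8},{"wx":-56,"wy":0.6,"wz":-0.4,"tx":1,"ty":-2.8,"tz":-32,"grip":0.8},{"wx":-63,"wy":0.6,"wz":-0.4,"tx":2,"ty":-3.2,"tz":-36,"grip":0.8},{"wx":-71,"wy":0.6,"wz":-0.4,"tx":3.7,"ty":-3.5,"tz":-40,"grip":0.8},{"wx":-71.4,"wy":0.6,"wz":-0.4,"tx":3.7,"ty":-3.5,"tz":-40.6,"grip":0.8},{"wx":-71.4,"wy":0.6,"wz":-0.4,"tx":3.7,"ty":-3.5,"tz":-40.6,"grip":0.8}]' 35
python3 -m inch '[{"wx":0,"wy":0,"wz":0,"tx":0,"ty":0,"tz":0,"grip":0.8},{"wx":0,"wy":0,"wz":0,"tx":0,"ty":0,"tz":0,"grip":0.8}]'
python3 - <<'E'
from h import *
c=cam("wrist");shot("wrist","w3")
print([(np.round(r["pixel"],1).tolist(),round(r["conf"],2),onz("wrist",r["pixel"],0,c).round(1)) for r in nets.pinpoint("shim","wrist")[:6]])
np.save("c3.npy",np.array(c,dtype=object),allow_pickle=True)
go([441,284,200],65)
E
```

```text
t: 9.48
position: [439.5, 285.7, 197.4]
orientation: [-138.8, 89.7, -163.6]
force: [-0.0, -0.2, 0.6]
width: 72.9
t: 9.65
position: [439.0, 284.7, 196.6]
orientation: [-134.9, 89.6, -159.8]
force: [-1.1, -0.4, -0.4]
width: 73.2
[([316.3, 136.2], 0.69, array([398. , 300.3,   0. ]))]
pos [439.5 284.6 197.4] jaw 65.1 t[cm] [-0.27  0.01  0.16] w [ 0.1 -0.2  0.2] dist 3 F [-0.5 -0.2  0.3] wid 73.1 T 9.8
```

View pics/w3.png

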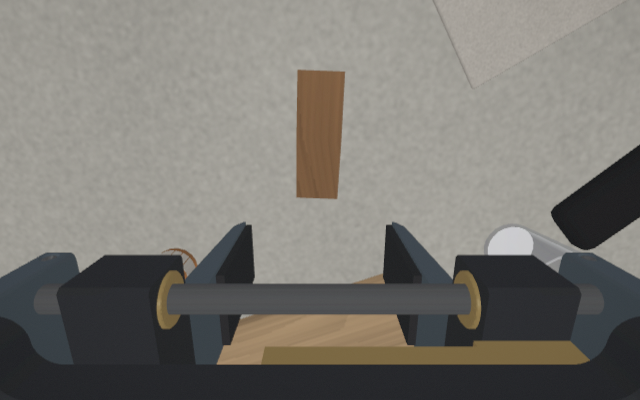

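The view shows the shim straight ahead, rear end (298–345,70) wider and so thicker, thin end (297–337,198) towards the rack.

```bash
python3 - <<'E'
from h import *
c=cam("wrist")
rear=onz("wrist",(321.5,70),20,c);fr=onz("wrist",(317,198),4,c);print(rear,fr,np.linalg.norm((rear-fr)[:2]))
for p,z in(((297.5,70),20),((345,71),20),((297,198),4),((337.5,199),4)):print(onz("wrist",p,z,c).round(1))
d=(fr-rear)[:2];d/=np.linalg.norm(d);a=np.degrees(np.arctan2(d[1],d[0]));print("yaw",a)
g=rear[:2]+24*d;print(g)
go([g[0],g[1],70],a+90);go([g[0],g[1],14],a+90)
E
```

```text
[343.30368268 331.97329751  20.        ] [459.81874321 272.70192397   4.        ] 130.72434759490596
[333.7 311.4  20. ]
[353.5 351.8  20. ]
[450.5 252.7   4. ]
[470.4 292.7   4. ]
yaw -26.962503876818907
[364.69496521 321.0915223 ]
pos [439.5 284.6 197.4] jaw 65.1 t[cm] [12.77  0.21 -8.28] w [ 2.1 -0.2  0.2] dist 152 F [-0.5 -0.2  0.3] wid 73.1 T 9.8
pos [439.5 284.6 197.4] jaw 65.1 t[cm] [18.37  0.23 -8.25] w [ 2.1 -0.2  0.2] dist 201 F [-0.5 -0.2  0.3] wid 73.1 T 9.8
```

```bash
python3 -m inch '[{"wx":2,"wy":0,"wz":0,"tx":3,"ty":0.2,"tz":-3,"grip":0.8},{"wx":2,"wy":0,"wz":0,"tx":6,"ty":0.2,"tz":-6,"grip":0.8},{"wx":2,"wy":0,"wz":0,"tx":9,"ty":0.2,"tz":-8.2,"grip":0.8},{"wx":2,"wy":0,"wz":0,"tx":12,"ty":0.2,"tz":-8.2,"grip":0.8},{"wx":2,"wy":0,"wz":0,"tx":15,"ty":0.2,"tz":-8.2,"grip":0.8},{"wx":2,"wy":0,"wz":0,"tx":17,"ty":0.2,"tz":-8.2,"grip":0.8},{"wx":2,"wy":0,"wz":0,"tx":18.1,"ty":0.2,"tz":-8.2,"grip":0.8},{"wx":2,"wy":0,"wz":0,"tx":18.1,"ty":0.2,"tz":-8.2,"grip":0.8},{"wx":2,"wy":0,"wz":0,"tx":18.1,"ty":0.2,"tz":-8.2,"grip":0.8}]' 35
python3 -m inch '[{"wx":0,"wy":0,"wz":0,"tx":0,"ty":0,"tz":0,"grip":0.3},{"wx":0,"wy":0,"wz":0,"tx":0,"ty":0,"tz":0,"grip":0.3},{"wx":0,"wy":0,"wz":0,"tx":0,"ty":0,"tz":0,"grip":0.3},{"wx":0,"wy":0,"wz":0,"tx":0,"ty":0,"tz":0,"grip":0.3},{"wx":0,"wy":0,"wz":0,"tx":0,"ty":0,"tz":0,"grip":0.3},{"wx":0,"wy":0,"wz":0,"tx":0,"ty":0,"tz":0,"grip":0.3}]' 50
python3 - <<'E'
from h import *
go([364.7,321.1,15],63)
E
```

```text
t: 10.5
position: [365.4, 320.0, 16.9]
orientation: [-133.2, 89.7, -160.2]
force: [0.6, 0.5, 0.2]
width: 72.8
t: 11.0
position: [365.6, 320.1, 17.4]
orientation: [-134.2, 89.7, -161.2]
force: [-0.5, -0.7, 10.3]
width: 44.8
pos [365.6 320.1  17.4] jaw 63.0 t[cm] [ 0.24  0.05 -0.13] w [ 0.  -0.2  0.2] dist 3 F [-0.5 -0.7 10.3] wid 44.8 T 11.0
```

```bash
python3 - <<'E'
from h import *
go([446,283,24],84)
E
```

```text
pos [365.6 320.1  17.4] jaw 63.0 t[cm] [-0.69  0.34  8.84] w [-21.   -0.2   0.2] dist 89 F [-0.5 -0.7 10.3] wid 44.8 T 11.0
```

```bash
python3 -m inch '[{"wx":0,"wy":-0.2,"wz":0.2,"tx":-0.7,"ty":0,"tz":0,"grip":0.3},{"wx":-5,"wy":-0.2,"wz":0.2,"tx":-0.7,"ty":0.1,"tz":2,"grip":0.3},{"wx":-10,"wy":-0.2,"wz":0.2,"tx":-0.7,"ty":0.2,"tz":4,"grip":0.3},{"wx":-15,"wy":-0.2,"wz":0.2,"tx":-0.7,"ty":0.3,"tz":6,"grip":0.3},{"wx":-21,"wy":-0.2,"wz":0.2,"tx":-0.7,"ty":0.3,"tz":8.8,"grip":0.3},{"wx":-21,"wy":-0.2,"wz":0.2,"tx":-0.7,"ty":0.3,"tz":8.8,"grip":0.3},{"wx":-21,"wy":-0.2,"wz":0.2,"tx":-0.5,"ty":0.3,"tz":8.8,"grip":0.3},{"wx":-21,"wy":-0.2,"wz":0.2,"tx":-0.3,"ty":0.3,"tz":8.8,"grip":0.3},{"wx":-21,"wy":-0.2,"wz":0.2,"tx":-0.1,"ty":0.3,"tz":8.8,"grip":0.3}]' 50
python3 - <<'E'
from h import *
go([446,283,17],84);shot("scene","s4")
a=cv2.imread("pics/s4.png")[200:350,330:480];cv2.imwrite("pics/s4c.png",cv2.resize(a,None,fx=4,fy=4,interpolation=cv2.INTER_CUBIC))
for n,X in(("edge",[567,270.5,9]),("tip",[502,277,4])):print(n,(proj("scene",X)-[330,200])*4)
E
```

```text
t: 11.75
position: [444.5, 282.9, 18.0]
orientation: [159.6, 89.9, 153.6]
force: [-0.1, -0.0, -1.6]
width: 44.7
pos [444.5 282.9  18. ] jaw 84.0 t[cm] [0.1  0.02 0.15] w [-0.  -0.1 -0. ] dist 2 F [-0.1 -0.  -1.6] wid 44.7 T 11.8
edge [230.9297142  355.24331435]
tip [275.84168443 294.82455531]
```

View pics/s4c.png

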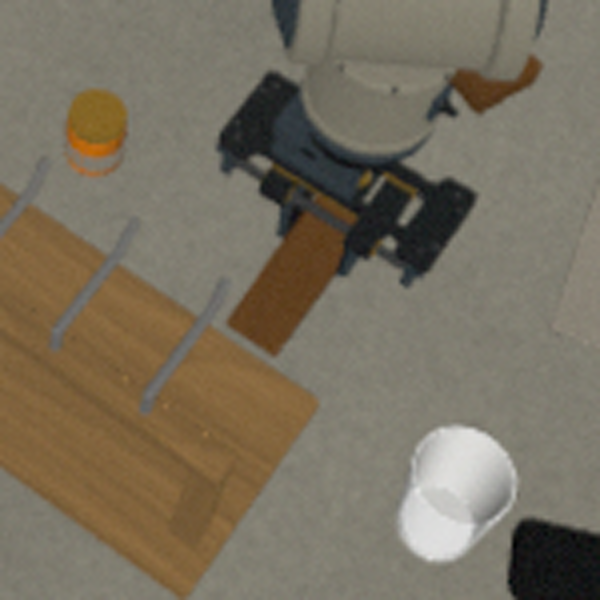

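The shim is held with its tip at crop (252,338), just short of the board's front edge and square to it. Next I push it in along +tz.

```bash
python3 -m inch '[{"wx":0,"wy":0,"wz":0,"tx":0.05,"ty":0,"tz":1,"grip":0.3},{"wx":0,"wy":0,"wz":0,"tx":0.05,"ty":0,"tz":2,"grip":0.3},{"wx":0,"wy":0,"wz":0,"tx":0.05,"ty":0,"tz":3,"grip":0.3},{"wx":0,"wy":0,"wz":0,"tx":0.05,"ty":0,"tz":3.8,"grip":0.3},{"wx":0,"wy":0,"wz":0,"tx":0.05,"ty":0,"tz":4.5,"grip":0.3},{"wx":0,"wy":0,"wz":0,"tx":0.05,"ty":0,"tz":5,"grip":0.3}]' 60
python3 - <<'E'
from h import *
go([541,273,17.2],84)
E
```

```text
t: 12.3
position: [489.4, 277.5, 17.3]
orientation: [-165.8, 89.4, -171.8]
force: [-34.6, 6.8, 38.5]
width: 44.5
pos [489.4 277.5  17.3] jaw 84.0 t[cm] [-0.04  0.1   5.18] w [-0.  -0.6  0.1] dist 52 F [-34.6   6.8  38.5] wid 44.5 T 12.3
```

```bash
python3 -m inch '[{"wx":0,"wy":-0.3,"wz":0,"tx":-0.06,"ty":0,"tz":0,"grip":0.3},{"wx":0,"wy":-0.5,"wz":0,"tx":-0.06,"ty":0,"tz":0,"grip":0.3},{"wx":0,"wy":-0.5,"wz":0,"tx":-0.06,"ty":0,"tz":0,"grip":0.3}]' 60
python3 -m inch '[{"wx":0,"wy":0,"wz":0,"tx":0,"ty":0,"tz":0.3,"grip":0.3},{"wx":0,"wy":0,"wz":0,"tx":0,"ty":0,"tz":0.6,"grip":0.3},{"wx":0,"wy":0,"wz":0,"tx":0,"ty":0,"tz":0.6,"grip":0.3}]' 60
python3 - <<'E'
from h import *
go([541,273,17.2],84);print(state()["wrist_torque"])
E
```

```text
t: 12.55
position: [488.2, 277.6, 17.5]
orientation: [-125.9, 89.8, -131.9]
force: [-4.7, 1.8, -3.6]
width: 44.9
t: 12.8
position: [492.3, 276.8, 17.4]
orientation: [-141.9, 89.6, -147.9]
force: [-13.3, 2.5, 9.5]
width: 44.7
pos [492.3 276.8  17.4] jaw 84.0 t[cm] [-0.01  0.13  4.88] w [ 0.  -0.3  0.3] dist 49 F [-13.3   2.5   9.5] wid 44.7 T 12.8
[0.52016834 2.27159354 0.12645584]
```

```bash
python3 -m inch '[{"wx":0,"wy":-0.3,"wz":0,"tx":-0.05,"ty":0.05,"tz":0.4,"grip":0.3},{"wx":0,"wy":-0.3,"wz":0,"tx":-0.05,"ty":0.05,"tz":0.8,"grip":0.3},{"wx":0,"wy":-0.3,"wz":0,"tx":-0.05,"ty":0.05,"tz":1.1,"grip":0.3},{"wx":0,"wy":-0.3,"wz":0,"tx":-0.05,"ty":0.05,"tz":1.4,"grip":0.3},{"wx":0,"wy":-0.3,"wz":0,"tx":-0.05,"ty":0.05,"tz":1.7,"grip":0.3},{"wx":0,"wy":-0.3,"wz":0,"tx":-0.05,"ty":0.05,"tz":2,"grip":0.3}]' 60
python3 - <<'E'
from h import *
go([541,273,17.2],84);print(state()["wrist_torque"])
E
```

```text
t: 13.3
position: [510.2, 274.9, 17.4]
orientation: [-125.5, 89.6, -131.4]
force: [-12.8, 0.6, 6.1]
width: 44.6
pos [510.2 274.9  17.4] jaw 84.0 t[cm] [0.01 0.13 3.09] w [ 0.  -0.2  0.3] dist 31 F [-12.8   0.6   6.1] wid 44.6 T 13.3
[0.47097453 2.32912345 0.18521272]
```

```bash
python3 -m inch '[{"wx":0,"wy":-0.3,"wz":0,"tx":-0.05,"ty":0,"tz":0.5,"grip":0.3},{"wx":0,"wy":-0.3,"wz":0,"tx":-0.05,"ty":0,"tz":0.9,"grip":0.3},{"wx":0,"wy":-0.3,"wz":0,"tx":-0.05,"ty":0,"tz":1.3,"grip":0.3},{"wx":0,"wy":-0.3,"wz":0,"tx":-0.05,"ty":0,"tz":1.7,"grip":0.3},{"wx":0,"wy":-0.3,"wz":0,"tx":-0.05,"ty":0,"tz":2.1,"grip":0.3},{"wx":0,"wy":-0.3,"wz":0,"tx":-0.05,"ty":0,"tz":2.5,"grip":0.3},{"wx":0,"wy":-0.3,"wz":0,"tx":-0.05,"ty":0,"tz":2.8,"grip":0.3},{"wx":0,"wy":-0.3,"wz":0,"tx":-0.05,"ty":0,"tz":3.1,"grip":0.3},{"wx":0,"wy":-0.3,"wz":0,"tx":-0.05,"ty":0,"tz":3.1,"grip":0.3}]' 60
python3 - <<'E'
from h import *
go([541,273,17.2],84);print(state()["wrist_torque"]);shot("scene","s5")
a=cv2.imread("pics/s5.png")[200:350,330:480];cv2.imwrite("pics/s5c.png",cv2.resize(a,None,fx=4,fy=4,interpolation=cv2.INTER_CUBIC))
E
```

```text
t: 14.05
position: [540.3, 271.7, 17.4]
orientation: [-96.6, 89.6, -102.6]
force: [-5.7, 0.3, 1.2]
width: 44.4
pos [540.3 271.7  17.4] jaw 84.0 t[cm] [0.02 0.14 0.06] w [ 0.  -0.   0.4] dist 2 F [-5.7  0.3  1.2] wid 44.4 T 14.1
[ 0.28145571  1.0195511  -0.06580699]
```

View pics/s5c.png

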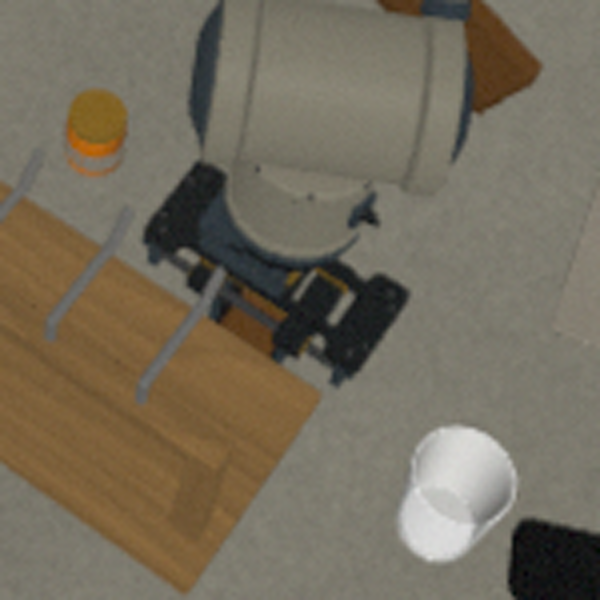

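The push force fell from 13 N to 6 N, so the board now rides on the shim's flat top, and the prongs have lifted in the picture. I'll release and raise.

```bash
python3 -m inch '[{"wx":0,"wy":0,"wz":0,"tx":0,"ty":0,"tz":-0.03,"grip":0.7},{"wx":0,"wy":0,"wz":0,"tx":0,"ty":0,"tz":-0.03,"grip":0.7},{"wx":0,"wy":0,"wz":0,"tx":0,"ty":0,"tz":-0.03,"grip":0.7},{"wx":0,"wy":0,"wz":0,"tx":0,"ty":0,"tz":-0.03,"grip":0.7},{"wx":0,"wy":0,"wz":0,"tx":-1,"ty":0,"tz":-0.03,"grip":0.7},{"wx":0,"wy":0,"wz":0,"tx":-4,"ty":0,"tz":-1,"grip":0.7},{"wx":0,"wy":0,"wz":0,"tx":-8,"ty":0,"tz":-3,"grip":0.7},{"wx":0,"wy":0,"wz":0,"tx":-12,"ty":0,"tz":-4,"grip":0.7},{"wx":0,"wy":0,"wz":0,"tx":-16,"ty":0,"tz":-4,"grip":0.7},{"wx":0,"wy":0,"wz":0,"tx":-20,"ty":0,"tz":-4,"grip":0.7},{"wx":0,"wy":0,"wz":0,"tx":-24,"ty":0,"tz":-4,"grip":0.7},{"wx":0,"wy":0,"wz":0,"tx":-26,"ty":0,"tz":-4,"grip":0.7}]' 60
python3 - <<'E'
from h import *
c=cam("wrist");shot("wrist","w6");go([428,-190,270],-6)
for t in("carrier0_bar","hook0","shim"):
  for n in ("scene","side"):
    if t=="carrier0_bar":shot(n,"x"+n)
    elif t=="hook0" and 0: pass
    print(t,n,[(np.round(r["pixel"],1).tolist(),round(r["conf"],2)) for r in nets.pinpoint(t,n)[:6]])
E
```

```text
t: 15.1
position: [501.8, 278.0, 283.6]
orientation: [-30.6, 89.6, -36.5]
force: [1.0, 0.4, 0.8]
width: 64.1
pos [502.7 278.4 285.6] jaw 84.0 t[cm] [  1.62 -47.36  -2.58] w [-90.    0.3   0.4] dist 475 F [1.6 0.1 4.5] wid 63.9 T 15.2
carrier0_bar scene [([238.8, 150.1], 0.83)]
carrier0_bar side [([375.6, 144.2], 0.57)]
hook0 scene [([366.6, 274.5], 0.95), ([276.3, 216.9], 0.58), ([321.5, 245.1], 0.57)]
hook0 side [([221.2, 205.3], 0.86), ([285.4, 155.8], 0.7), ([354.9, 144.7], 0.18)]
shim scene [([387.9, 294.3], 0.71), ([437.6, 205.7], 0.7)]
shim side [([248.4, 275.9], 0.77), ([355.6, 331.3], 0.6), ([249.4, 225.8], 0.36)]
```

```bash
python3 -m inch '[{"wx":7,"wy":0,"wz":0,"tx":0,"ty":-4,"tz":-1,"grip":0.5},{"wx":14,"wy":0,"wz":0,"tx":0,"ty":-8,"tz":-1.5,"grip":0.5},{"wx":21,"wy":0,"wz":0,"tx":0,"ty":-12,"tz":-2,"grip":0.5},{"wx":28,"wy":0,"wz":0,"tx":0,"ty":-16,"tz":-2.5,"grip":0.5},{"wx":35,"wy":0,"wz":0,"tx":0,"ty":-20,"tz":-2.5,"grip":0.5},{"wx":42,"wy":0,"wz":0,"tx":0,"ty":-24,"tz":-2.5,"grip":0.5},{"wx":49,"wy":0,"wz":0,"tx":0,"ty":-28,"tz":-2.5,"grip":0.5},{"wx":56,"wy":0,"wz":0,"tx":1,"ty":-32,"tz":-2.5,"grip":0.5},{"wx":63,"wy":0,"wz":0,"tx":2,"ty":-36,"tz":-2.5,"grip":0.5},{"wx":70,"wy":0,"wz":0,"tx":2,"ty":-40,"tz":-2.5,"grip":0.5},{"wx":77,"wy":0,"wz":0,"tx":2,"ty":-44,"tz":-2.5,"grip":0.5},{"wx":84,"wy":0,"wz":0,"tx":2,"ty":-47.4,"tz":-2.6,"grip":0.5}]' 35
python3 - <<'E'
from h import *
go([428,-190,265],-6)
E
```

```text
t: 16.55
position: [424.3, -194.0, 259.4]
orientation: [-28.9, 89.6, -119.2]
force: [0.6, 0.5, 0.3]
width: 45.5
pos [ 424.3 -194.   259.4] jaw -0.4 t[cm] [-0.56  0.37 -0.4 ] w [5.6 0.4 0.2] dist 8 F [0.6 0.5 0.3] wid 45.5 T 16.6
```

```bash
python3 -m inch '[{"wx":5.6,"wy":0.4,"wz":0.2,"tx":-0.5,"ty":0.3,"tz":-0.4,"grip":0.5},{"wx":5.6,"wy":0.4,"wz":0.2,"tx":-0.5,"ty":0.3,"tz":-0.4,"grip":0.5},{"wx":5.6,"wy":0.4,"wz":0.2,"tx":-0.5,"ty":0.3,"tz":-0.4,"grip":0.5}]' 35
python3 - <<'E'
from h import *
c=cam("wrist");shot("wrist","w7")
print([(np.round(r["pixel"],1).tolist(),round(r["conf"],2),onz("wrist",r["pixel"],125,c).round(1)) for r in nets.pinpoint("carrier0_bar","wrist")[:6]])
for e in (-58,58):
    X=np.array([429.5,-123,130])+e*np.array([.1045,.9945,0]);print("expect",proj("wrist",X,c).round(0))
go([428,-190,265],-6)
E
```

```text
t: 16.8
position: [427.1, -189.9, 264.0]
orientation: [-119.0, 90.0, 145.1]
force: [-0.1, 0.2, -0.6]
width: 45.2
[([340.8, 351.7], 0.62, array([ 434.6, -371. ,  125. ]))]
expect [311. 183.]
expect [311.  43.]
pos [ 427.2 -189.   264. ] jaw -5.7 t[cm] [-0.1   0.09  0.09] w [ 0.3 -0.   0. ] dist 2 F [-0.9 -0.1 -0.5] wid 45.3 T 16.9
```

View pics/w7.png

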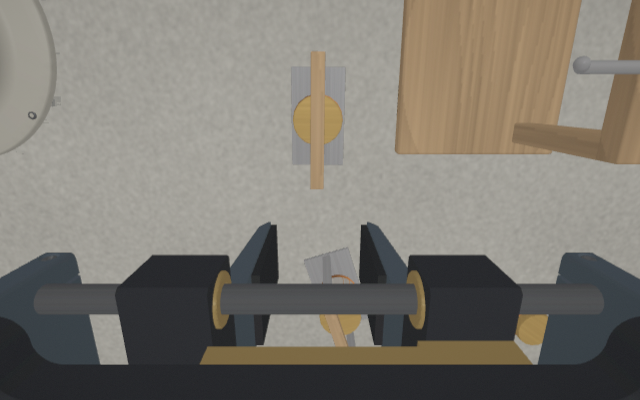

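The placed carrier's bar runs from (318,51) to (317,188), upright. The other carrier shows between the fingers at (340,310), turned a little.

```bash
python3 - <<'E'
from h import *
c=cam("wrist")
A=onz("wrist",(318,51),130,c);B=onz("wrist",(317,188),130,c);M=(A+B)/2;a=np.degrees(np.arctan2(-(A-B)[0],(A-B)[1]))
print(A,B,np.linalg.norm(A-B),"yaw",a,M)
cr=onz("wrist",(397,152),38,c);cl=onz("wrist",(405,2),38,c);print("corner",cr,cl,np.degrees(np.arctan2(-(cl-cr)[0],(cl-cr)[1])))
y=np.radians(-6);R=np.array([[np.cos(y),-np.sin(y)],[np.sin(y),np.cos(y)]]);print("O",cr[:2]-R@[-140,-260])
go([M[0],M[1],119],a)
E
```

```text
[440.63659906 -70.85393332 130.        ] [ 428.17233073 -185.00568438  130.        ] 114.8302236146721 yaw -6.231458884471089 [ 434.4044649  -127.92980885  130.        ]
corner [ 521.89557114 -174.98058347   38.        ] [535.31413962 -21.47765401  38.        ] -4.995852133010098
O [688.30603694  68.96112447]
pos [ 427.2 -189.   264. ] jaw -5.7 t[cm] [14.5   0.12 -6.15] w [ 0.5 -0.   0. ] dist 158 F [-0.9 -0.1 -0.5] wid 45.3 T 16.9
```

```bash
python3 -m inch '[{"wx":0.5,"wy":0,"wz":0,"tx":0,"ty":0.1,"tz":-4,"grip":0.5},{"wx":0.5,"wy":0,"wz":0,"tx":0,"ty":0.1,"tz":-6.3,"grip":0.5},{"wx":0.5,"wy":0,"wz":0,"tx":3,"ty":0.1,"tz":-6.3,"grip":0.5},{"wx":0.5,"wy":0,"wz":0,"tx":6,"ty":0.1,"tz":-6.3,"grip":0.5},{"wx":0.5,"wy":0,"wz":0,"tx":9,"ty":0.1,"tz":-6.3,"grip":0.5},{"wx":0.5,"wy":0,"wz":0,"tx":12,"ty":0.1,"tz":-6.3,"grip":0.5},{"wx":0.5,"wy":0,"wz":0,"tx":14.3,"ty":0.1,"tz":-6.3,"grip":0.5},{"wx":0.5,"wy":0,"wz":0,"tx":14.5,"ty":0.1,"tz":-6.3,"grip":0.5},{"wx":0.5,"wy":0,"wz":0,"tx":14.5,"ty":0.1,"tz":-6.3,"grip":0.5}]' 35
python3 -m inch '[{"wx":0,"wy":0,"wz":0,"tx":0,"ty":0,"tz":0,"grip":0},{"wx":0,"wy":0,"wz":0,"tx":0,"ty":0,"tz":0,"grip":0},{"wx":0,"wy":0,"wz":0,"tx":0,"ty":0,"tz":0,"grip":0},{"wx":0,"wy":0,"wz":0,"tx":0,"ty":0,"tz":0,"grip":0},{"wx":0,"wy":0,"wz":0,"tx":0,"ty":0,"tz":0,"grip":0},{"wx":0,"wy":0,"wz":0,"tx":0,"ty":0,"tz":0,"grip":0}]' 35
python3 - <<'E'
from h import *
go([432,-126,119],-6.2)
E
```

```text
t: 17.65
position: [433.6, -125.3, 118.5]
orientation: [-108.1, 89.8, 155.9]
force: [0.1, 0.0, 0.8]
width: 45.7
t: 18.15
position: [433.8, -125.4, 118.9]
orientation: [-106.7, 89.8, 157.2]
force: [-3.7, -0.1, 9.1]
width: 11.3
pos [ 433.8 -125.4  118.9] jaw -6.0 t[cm] [-0.01 -0.17  0.08] w [ 0.2 -0.   0.2] dist 2 F [-3.7 -0.1  9.1] wid 11.3 T 18.1
```

```bash
python3 - <<'E'
from h import *
go([475,-50,241],-6.1);go([624,-66,241],-6.1)
E
```

```text
pos [ 433.8 -125.4  118.9] jaw -6.0 t[cm] [-12.21   3.28  -7.94] w [ 0.1 -0.   0.2] dist 149 F [-3.7 -0.1  9.1] wid 11.3 T 18.1
pos [ 433.8 -125.4  118.9] jaw -6.0 t[cm] [-12.26  18.26  -7.91] w [ 0.1 -0.   0.2] dist 234 F [-3.7 -0.1  9.1] wid 11.3 T 18.1
```

```bash
python3 -m inch '[{"wx":0,"wy":0,"wz":0,"tx":-3,"ty":0,"tz":0,"grip":0},{"wx":0,"wy":0,"wz":0,"tx":-6,"ty":0,"tz":0,"grip":0},{"wx":0,"wy":0,"wz":0,"tx":-9,"ty":0,"tz":-2,"grip":0},{"wx":0,"wy":0,"wz":0,"tx":-12.2,"ty":1,"tz":-5,"grip":0},{"wx":0,"wy":0,"wz":0,"tx":-12.2,"ty":3,"tz":-7.9,"grip":0},{"wx":0,"wy":0,"wz":0,"tx":-12.2,"ty":3.3,"tz":-7.9,"grip":0},{"wx":0,"wy":0,"wz":0,"tx":-12.2,"ty":3.3,"tz":-7.9,"grip":0}]' 35
python3 -m inch '[{"wx":0,"wy":0,"wz":0,"tx":0,"ty":0,"tz":0,"grip":0},{"wx":0,"wy":0,"wz":0,"tx":0,"ty":0,"tz":0,"grip":0}]'
python3 - <<'E'
from h import *
go([475,-50,241],-6.1);go([624,-66,241],-6.1)
E
```

```text
t: 18.73
position: [476.2, -49.3, 241.2]
orientation: [-114.9, 89.9, 149.3]
force: [0.3, -0.3, -2.8]
width: 11.5
t: 18.9
position: [475.4, -49.6, 240.7]
orientation: [-105.4, 89.8, 158.8]
force: [-0.8, -0.3, -2.4]
width: 12.1
pos [475.4 -49.6 240.7] jaw -5.9 t[cm] [-0.03 -0.04  0.04] w [ 0.2 -0.   0.2] dist 1 F [-0.8 -0.3 -2.4] wid 12.1 T 18.9
pos [475.4 -49.6 240.7] jaw -5.9 t[cm] [-0.07 14.95  0.11] w [ 0.2 -0.   0.2] dist 149 F [-0.8 -0.3 -2.4] wid 12.1 T 18.9
```

```bash
python3 -m inch '[{"wx":0,"wy":0,"wz":0,"tx":0,"ty":2,"tz":0,"grip":0},{"wx":0,"wy":0,"wz":0,"tx":0,"ty":4,"tz":0,"grip":0},{"wx":0,"wy":0,"wz":0,"tx":0,"ty":6,"tz":0.1,"grip":0},{"wx":0,"wy":0,"wz":0,"tx":0,"ty":8,"tz":0.1,"grip":0},{"wx":0,"wy":0,"wz":0,"tx":0,"ty":10,"tz":0.1,"grip":0},{"wx":0,"wy":0,"wz":0,"tx":0,"ty":12,"tz":0.1,"grip":0},{"wx":0,"wy":0,"wz":0,"tx":0,"ty":14,"tz":0.1,"grip":0},{"wx":0,"wy":0,"wz":0,"tx":0,"ty":15,"tz":0.1,"grip":0},{"wx":0,"wy":0,"wz":0,"tx":0,"ty":15,"tz":0.1,"grip":0}]'
python3 - <<'E'
from h import *
go([624,-66,208],-6.1)
c=cam("wrist");shot("wrist","w8")
E
```

```text
t: 19.65
position: [625.5, -67.3, 239.2]
orientation: [-102.5, 89.8, 161.6]
force: [-0.1, 0.3, -2.2]
width: 11.6
pos [625.5 -67.3 239.2] jaw -6.0 t[cm] [ 3.12 -0.15 -0.11] w [ 0.1 -0.   0.2] dist 31 F [-0.1  0.3 -2.2] wid 11.6 T 19.6
```

View pics/w8.png

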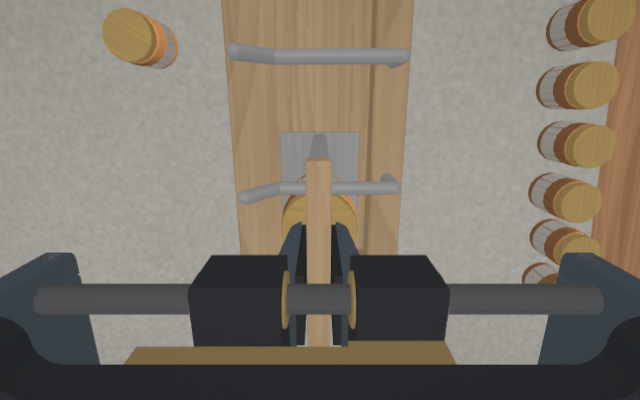

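The bar is over hook0's prongs: its end is at (318,158) and the left prong, at row 187, passes inside the upright. Hook1's right prong is at row 55. I'll check the numbers.

```bash
python3 - <<'E'
from h import *
c=cam("wrist")
for n,p,z in(("bend0",(278,187),209),("root0",(390,187),209),("bend1",(273,55),209),("root1",(400,55),209),("barend",(318,158),250),("mid0",(318,187),209)):print(n,onz("wrist",p,z,c).round(1))
E
```

```text
bend0 [605.6 -33.5 209. ]
root0 [671.2 -40.4 209. ]
bend1 [613.   37.9 209. ]
root1 [679.6  30.9 209. ]
barend [631.8 -12.3 250. ]
mid0 [629.1 -36.  209. ]
```

```bash
python3 -m inch '[{"wx":0,"wy":0,"wz":0,"tx":0,"ty":0.35,"tz":0,"grip":0},{"wx":0,"wy":0,"wz":0,"tx":1,"ty":0.35,"tz":0,"grip":0},{"wx":0,"wy":0,"wz":0,"tx":2,"ty":0.35,"tz":0,"grip":0},{"wx":0,"wy":0,"wz":0,"tx":2.7,"ty":0.35,"tz":0,"grip":0},{"wx":0,"wy":0,"wz":0,"tx":3,"ty":0.35,"tz":0,"grip":0},{"wx":0,"wy":0,"wz":0,"tx":3.1,"ty":0.35,"tz":0,"grip":0},{"wx":0,"wy":0,"wz":0,"tx":3.1,"ty":0.35,"tz":0,"grip":0}]'
```

```text
t: 20.28
position: [626.8, -67.2, 207.9]
orientation: [-97.6, 89.7, 166.4]
force: [-2.0, -0.1, -0.2]
width: 11.8
```

```bash
python3 -m inch '[{"wx":0,"wy":0,"wz":0,"tx":0.08,"ty":0,"tz":0,"grip":0},{"wx":0,"wy":0,"wz":0,"tx":0.08,"ty":0,"tz":0,"grip":0}]'
python3 -m inch '[{"wx":0,"wy":0,"wz":0,"tx":0,"ty":0,"tz":0,"grip":0.4},{"wx":0,"wy":0,"wz":0,"tx":0,"ty":0,"tz":0,"grip":0.4},{"wx":0,"wy":0,"wz":0,"tx":0,"ty":0,"tz":0,"grip":0.4},{"wx":0,"wy":0,"wz":0,"tx":0,"ty":0,"tz":0,"grip":0.4},{"wx":0,"wy":0,"wz":0,"tx":0,"ty":0,"tz":0,"grip":0.4},{"wx":0,"wy":0,"wz":0,"tx":-2,"ty":0,"tz":0,"grip":0.4},{"wx":0,"wy":0,"wz":0,"tx":-5,"ty":0,"tz":0,"grip":0.4},{"wx":0,"wy":0,"wz":0,"tx":-8,"ty":0,"tz":0,"grip":0.4},{"wx":0,"wy":0,"wz":0,"tx":-8,"ty":0,"tz":0,"grip":0.4}]'
python3 - <<'E'
from h import *
for n in("scene","side"):
    shot(n,"y"+n);print(n,[(np.round(r["pixel"],1).tolist(),round(r["conf"],2)) for r in nets.pinpoint("carrier0_bar",n)[:6]])
go([436,-435,260],-6)
E
```

```text
t: 20.45
position: [626.9, -67.2, 207.6]
orientation: [-97.3, 89.7, 166.8]
force: [-2.6, 0.9, 5.1]
width: 11.7
t: 21.2
position: [629.5, -67.7, 293.4]
orientation: [87.8, 89.8, -8.2]
force: [1.1, -0.8, 0.2]
width: 36.7
scene [([234.1, 152.5], 0.75)]
side []
pos [626.9 -67.2 286.7] jaw -5.9 t[cm] [  2.74 -15.16  38.56] w [ 0.1 -0.   0.4] dist 415 F [ 0.   0.2 -0.4] wid 36.2 T 21.4
```

```bash
python3 -m inch '[{"wx":0,"wy":0,"wz":0,"tx":0,"ty":-4,"tz":0,"grip":0.5},{"wx":0,"wy":0,"wz":0,"tx":0,"ty":-8,"tz":2,"grip":0.5},{"wx":0,"wy":0,"wz":0,"tx":0,"ty":-11,"tz":5,"grip":0.5},{"wx":0,"wy":0,"wz":0,"tx":0,"ty":-13,"tz":8.5,"grip":0.5},{"wx":0,"wy":0,"wz":0,"tx":0,"ty":-14,"tz":12,"grip":0.5},{"wx":0,"wy":0,"wz":0,"tx":0,"ty":-15,"tz":16,"grip":0.5},{"wx":0,"wy":0,"wz":0,"tx":0,"ty":-15.2,"tz":20,"grip":0.5},{"wx":0,"wy":0,"wz":0,"tx":0,"ty":-15.2,"tz":24,"grip":0.5},{"wx":0,"wy":0,"wz":0,"tx":0,"ty":-15.2,"tz":28,"grip":0.5},{"wx":0,"wy":0,"wz":0,"tx":0,"ty":-15.2,"tz":32,"grip":0.5},{"wx":0,"wy":0,"wz":0,"tx":1.5,"ty":-15.2,"tz":36,"grip":0.5},{"wx":0,"wy":0,"wz":0,"tx":2.7,"ty":-15.2,"tz":38.5,"grip":0.5}]'
python3 -m inch '[{"wx":0,"wy":0,"wz":0,"tx":0,"ty":0,"tz":0,"grip":0.5},{"wx":0,"wy":0,"wz":0,"tx":0,"ty":0,"tz":0,"grip":0.5}]'
python3 - <<'E'
from h import *
c=cam("wrist");im=shot("wrist","w9");shot("scene","s9")
a=cv2.imread("pics/s9.png")[140:340,200:420]
cv2.imwrite("pics/c9.png",np.vstack([cv2.cvtColor(im,cv2.COLOR_RGB2BGR)[:240],cv2.resize(a,(640,582))[60:410]]))
print([(np.round(r["pixel"],1).tolist(),round(r["conf"],2),onz("wrist",r["pixel"],125,c).round(1)) for r in nets.pinpoint("carrier0_bar","wrist")[:6]])
go([436,-435,260],-6)
E
```

```text
t: 22.4
position: [434.6, -437.6, 258.7]
orientation: [-95.9, 89.6, 168.1]
force: [-0.4, 0.8, -0.1]
width: 46.1
t: 22.57
position: [433.3, -438.3, 256.1]
orientation: [-109.3, 89.4, 154.5]
force: [0.5, -0.1, 0.2]
width: 45.6
[([314.5, 113.6], 0.55, array([ 438.3, -368.2,  125. ]))]
pos [ 434.7 -436.5  258.6] jaw -6.0 t[cm] [-0.14  0.11 -0.17] w [ 0.  -0.1  0.4] dist 2 F [-0.6 -0.2 -0.1] wid 45.3 T 22.7
```

View pics/c9.png

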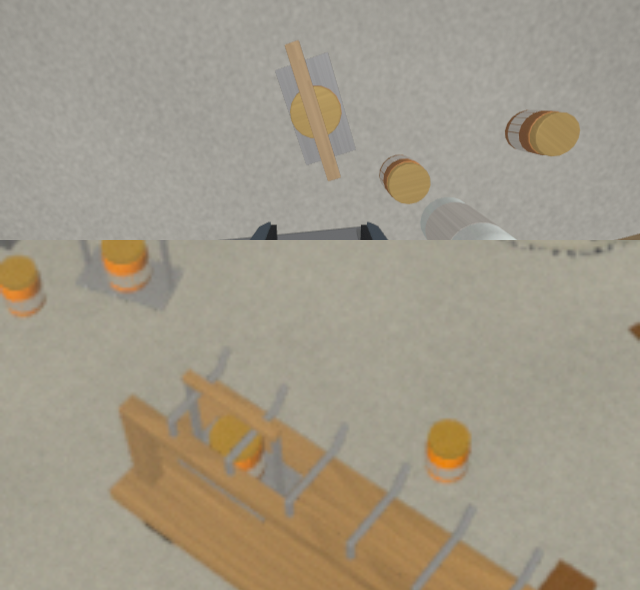

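The wrist view shows the second carrier's bar from (292,42) to (334,180). The scene part shows the first carrier hanging upright on hook0.

```bash
python3 - <<'E'
from h import *
c=cam("wrist")
A=onz("wrist",(292,42),130,c);B=onz("wrist",(334,180),130,c);M=(A+B)/2;a=np.degrees(np.arctan2(-(A-B)[0],(A-B)[1]))
print(A,B,np.linalg.norm(A-B),"yaw",a,M)
go([M[0],M[1],200],a);go([M[0],M[1],119],a)
E
```

```text
[ 428.10412195 -310.12073253  130.        ] [ 450.87479655 -425.14306333  130.        ] 117.25459566464868 yaw 11.1979099933596 [ 439.48945925 -367.63189793  130.        ]
pos [ 434.7 -436.5  258.6] jaw -6.0 t[cm] [ 5.87 -0.2  -6.89] w [-17.2  -0.1   0.4] dist 91 F [-0.6 -0.2 -0.1] wid 45.3 T 22.7
pos [ 434.7 -436.5  258.6] jaw -6.0 t[cm] [13.97 -0.14 -6.88] w [-17.2  -0.1   0.4] dist 156 F [-0.6 -0.2 -0.1] wid 45.3 T 22.7
```

```bash
python3 -m inch '[{"wx":-6,"wy":0,"wz":0.4,"tx":0,"ty":0,"tz":-3,"grip":0.5},{"wx":-12,"wy":0,"wz":0.4,"tx":1,"ty":-0.1,"tz":-6,"grip":0.5},{"wx":-17.2,"wy":0,"wz":0.4,"tx":3,"ty":-0.2,"tz":-6.9,"grip":0.5},{"wx":-17.2,"wy":0,"wz":0.4,"tx":5,"ty":-0.2,"tz":-6.9,"grip":0.5},{"wx":-17.2,"wy":0,"wz":0.4,"tx":8,"ty":-0.2,"tz":-6.9,"grip":0.5},{"wx":-17.2,"wy":0,"wz":0.4,"tx":11,"ty":-0.2,"tz":-6.9,"grip":0.5},{"wx":-17.2,"wy":0,"wz":0.4,"tx":13.5,"ty":-0.2,"tz":-6.9,"grip":0.5},{"wx":-17.2,"wy":0,"wz":0.4,"tx":13.9,"ty":-0.2,"tz":-6.9,"grip":0.5},{"wx":-17.2,"wy":0,"wz":0.4,"tx":13.9,"ty":-0.2,"tz":-6.9,"grip":0.5}]'
python3 -m inch '[{"wx":0,"wy":0,"wz":0,"tx":0,"ty":0,"tz":0,"grip":0},{"wx":0,"wy":0,"wz":0,"tx":0,"ty":0,"tz":0,"grip":0},{"wx":0,"wy":0,"wz":0,"tx":0,"ty":0,"tz":0,"grip":0},{"wx":0,"wy":0,"wz":0,"tx":0,"ty":0,"tz":0,"grip":0},{"wx":0,"wy":0,"wz":0,"tx":0,"ty":0,"tz":0,"grip":0},{"wx":0,"wy":0,"wz":0,"tx":0,"ty":0,"tz":0,"grip":0}]' 35
python3 - <<'E'
from h import *
go([439.5,-367.6,119],11.2);go([485,87,241],-6.1)
E
```

```text
t: 23.47
position: [438.8, -366.0, 119.3]
orientation: [-168.3, 89.7, 112.9]
force: [-0.7, 0.5, 0.1]
width: 45.8
t: 23.97
position: [438.8, -366.1, 119.7]
orientation: [-170.8, 89.8, 110.4]
force: [1.2, 0.4, -2.7]
width: 11.7
pos [ 438.8 -366.1  119.7] jaw 11.3 t[cm] [0.07 0.04 0.16] w [ 0.1 -0.2  0. ] dist 2 F [ 1.2  0.4 -2.7] wid 11.7 T 24.0
pos [ 438.8 -366.1  119.7] jaw 11.3 t[cm] [-11.97  13.39 -43.58] w [17.4 -0.2  0.1] dist 471 F [ 1.2  0.4 -2.7] wid 11.7 T 24.0
```

```bash
python3 - <<'E'
from h import *
go([497,88,241],-6.1)
E
python3 -m inch '[{"wx":0,"wy":0,"wz":0,"tx":-3,"ty":0,"tz":0,"grip":0},{"wx":0,"wy":0,"wz":0,"tx":-6,"ty":0,"tz":0,"grip":0},{"wx":0,"wy":0,"wz":0,"tx":-9,"ty":0,"tz":0,"grip":0},{"wx":3,"wy":0,"wz":0,"tx":-12,"ty":1,"tz":-3,"grip":0},{"wx":6,"wy":0,"wz":0,"tx":-12,"ty":2,"tz":-7,"grip":0},{"wx":9,"wy":0,"wz":0,"tx":-12,"ty":3,"tz":-11,"grip":0},{"wx":12,"wy":0,"wz":0,"tx":-12,"ty":4,"tz":-14.5,"grip":0},{"wx":15,"wy":0,"wz":0,"tx":-12,"ty":5,"tz":-18,"grip":0},{"wx":17.4,"wy":0,"wz":0,"tx":-12,"ty":6,"tz":-21.5,"grip":0},{"wx":17.4,"wy":0,"wz":0,"tx":-12,"ty":7,"tz":-25,"grip":0},{"wx":17.4,"wy":0,"wz":0,"tx":-12,"ty":8,"tz":-28,"grip":0},{"wx":17.4,"wy":0,"wz":0,"tx":-12,"ty":8.5,"tz":-30,"grip":0}]'
python3 - <<'E'
from h import *
go([497,88,241],-6.1)
E
```

```text
pos [ 438.8 -366.1  119.7] jaw 11.3 t[cm] [-11.97  14.58 -43.45] w [17.4 -0.2  0.1] dist 474 F [ 1.2  0.4 -2.7] wid 11.7 T 24.0
t: 24.97
position: [463.5, -53.1, 240.9]
orientation: [-156.0, 89.7, 108.0]
force: [-0.4, -0.2, -2.2]
width: 11.5
pos [463.5 -53.1 240.9] jaw -6.1 t[cm] [  0.05   1.85 -14.38] w [ 0.  -0.2  0.1] dist 145 F [-0.4 -0.2 -2.2] wid 11.5 T 25.0
```

```bash
python3 -m inch '[{"wx":0,"wy":0,"wz":0,"tx":0,"ty":0.5,"tz":-3.5,"grip":0},{"wx":0,"wy":0,"wz":0,"tx":0,"ty":1,"tz":-7,"grip":0},{"wx":0,"wy":0,"wz":0,"tx":0,"ty":1.5,"tz":-10.5,"grip":0},{"wx":0,"wy":0,"wz":0,"tx":0,"ty":1.9,"tz":-13.5,"grip":0},{"wx":0,"wy":0,"wz":0,"tx":0,"ty":1.9,"tz":-14.4,"grip":0},{"wx":0,"wy":0,"wz":0,"tx":0,"ty":1.9,"tz":-14.4,"grip":0},{"wx":0,"wy":0,"wz":0,"tx":0,"ty":1.9,"tz":-14.4,"grip":0}]'
python3 - <<'E'
from h import *
go([643,72.5,241],-6.1)
E
```

```text
t: 25.55
position: [497.3, 88.2, 241.3]
orientation: [-148.6, 89.7, 115.4]
force: [0.1, -0.6, -2.7]
width: 11.8
pos [497.3  88.2 241.3] jaw -6.0 t[cm] [ 0.   14.66  0.04] w [ 0.1 -0.2  0.1] dist 147 F [ 0.1 -0.6 -2.7] wid 11.8 T 25.6
```

```bash
python3 -m inch '[{"wx":0,"wy":0,"wz":0,"tx":0,"ty":2,"tz":0,"grip":0},{"wx":0,"wy":0,"wz":0,"tx":0,"ty":4,"tz":0,"grip":0},{"wx":0,"wy":0,"wz":0,"tx":0,"ty":6,"tz":0,"grip":0},{"wx":0,"wy":0,"wz":0,"tx":0,"ty":8,"tz":0,"grip":0},{"wx":0,"wy":0,"wz":0,"tx":0,"ty":10,"tz":0,"grip":0},{"wx":0,"wy":0,"wz":0,"tx":0,"ty":12,"tz":0,"grip":0},{"wx":0,"wy":0,"wz":0,"tx":0,"ty":14,"tz":0,"grip":0},{"wx":0,"wy":0,"wz":0,"tx":0,"ty":14.6,"tz":0,"grip":0},{"wx":0,"wy":0,"wz":0,"tx":0,"ty":14.6,"tz":0,"grip":0}]'
python3 - <<'E'
from h import *
shot("wrist","w10")
go([643,72.5,208.5],-6.1)
E
```

```text
t: 26.3
position: [643.3, 71.1, 240.5]
orientation: [-144.5, 89.8, 119.4]
force: [-0.2, 0.6, -2.2]
width: 11.8
pos [642.2  71.6 240.6] jaw -6.1 t[cm] [ 3.21  0.08 -0.09] w [ 0.  -0.2  0.2] dist 32 F [-0.7  0.3 -2.4] wid 12.2 T 26.4
```

View pics/w10.png

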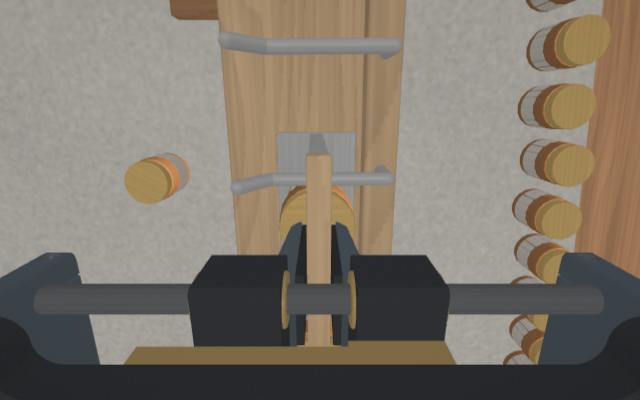

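Same picture as at hook0: bar end at (318,153), prong at row 178 inside the upright. Lowering.

```bash
python3 -m inch '[{"wx":0,"wy":0,"wz":0,"tx":1,"ty":0.1,"tz":0,"grip":0},{"wx":0,"wy":0,"wz":0,"tx":2,"ty":0.1,"tz":0,"grip":0},{"wx":0,"wy":0,"wz":0,"tx":2.7,"ty":0.1,"tz":0,"grip":0},{"wx":0,"wy":0,"wz":0,"tx":3,"ty":0.1,"tz":0,"grip":0},{"wx":0,"wy":0,"wz":0,"tx":3.2,"ty":0.1,"tz":0,"grip":0},{"wx":0,"wy":0,"wz":0,"tx":3.2,"ty":0.1,"tz":0,"grip":0}]'
```

```text
t: 26.85
position: [642.6, 71.7, 208.3]
orientation: [-129.5, 89.7, 134.5]
force: [0.0, 0.1, -2.0]
width: 11.7
```

```bash
python3 -m inch '[{"wx":0,"wy":0,"wz":0,"tx":0.1,"ty":0,"tz":0,"grip":0},{"wx":0,"wy":0,"wz":0,"tx":0.1,"ty":0,"tz":0,"grip":0}]'
python3 -m inch '[{"wx":0,"wy":0,"wz":0,"tx":0.05,"ty":0,"tz":0,"grip":0},{"wx":0,"wy":0,"wz":0,"tx":0.05,"ty":0,"tz":0,"grip":0}]'
```

```text
t: 27.02
position: [642.8, 71.7, 208.0]
orientation: [-138.9, 89.7, 125.1]
force: [-1.7, -1.0, 3.9]
width: 11.6
t: 27.18
position: [642.8, 71.8, 207.9]
orientation: [-144.4, 89.8, 119.5]
force: [-3.8, -1.4, 6.2]
width: 11.5
```

```bash
python3 -m inch '[{"wx":0,"wy":0,"wz":0,"tx":-0.05,"ty":0,"tz":0,"grip":0.4},{"wx":0,"wy":0,"wz":0,"tx":-0.05,"ty":0,"tz":0,"grip":0.4},{"wx":0,"wy":0,"wz":0,"tx":-0.05,"ty":0,"tz":0,"grip":0.4},{"wx":0,"wy":0,"wz":0,"tx":-0.05,"ty":0,"tz":0,"grip":0.4},{"wx":0,"wy":0,"wz":0,"tx":-0.05,"ty":0,"tz":0,"grip":0.4},{"wx":0,"wy":0,"wz":0,"tx":-3,"ty":0,"tz":0,"grip":0.4},{"wx":0,"wy":0,"wz":0,"tx":-6,"ty":0,"tz":0,"grip":0.4},{"wx":0,"wy":0,"wz":0,"tx":-10,"ty":0,"tz":0,"grip":0.4},{"wx":0,"wy":0,"wz":0,"tx":-14,"ty":-4,"tz":0,"grip":0.4},{"wx":0,"wy":0,"wz":0,"tx":-14,"ty":-8,"tz":0,"grip":0.4},{"wx":0,"wy":0,"wz":0,"tx":-14,"ty":-12,"tz":0,"grip":0.4},{"wx":0,"wy":0,"wz":0,"tx":-14,"ty":-16,"tz":0,"grip":0.4}]'
python3 -m inch '[{"wx":0,"wy":0,"wz":0,"tx":0,"ty":-4,"tz":0,"grip":0.4},{"wx":0,"wy":0,"wz":0,"tx":0,"ty":-8,"tz":0,"grip":0.4},{"wx":0,"wy":0,"wz":0,"tx":0,"ty":-10,"tz":0,"grip":0.4},{"wx":0,"wy":0,"wz":0,"tx":0,"ty":-10,"tz":0,"grip":0.4},{"wx":0,"wy":0,"wz":0,"tx":0,"ty":-10,"tz":0,"grip":0.4},{"wx":0,"wy":0,"wz":0,"tx":0,"ty":-10,"tz":0,"grip":0.4}]'
python3 - <<'E'
from h import *
P={}
for n in("scene","side"):
    shot(n,"z"+n);P[n]=[(np.round(r["pixel"],1).tolist(),round(r["conf"],2)) for r in nets.pinpoint("hook0",n)[:4]];print(n,P[n])
a=cv2.imread("pics/zscene.png")[190:350,230:430];b=cv2.imread("pics/zside.png")[130:290,190:390]
cv2.imwrite("pics/c11.png",np.hstack([cv2.resize(a,(400,320)),cv2.resize(b,(400,320))]))
print(nets.pinpoint("shim","scene")[:2])
y=np.radians(-6);R=np.array([[np.cos(y),-np.sin(y)],[np.sin(y),np.cos(y)]]);be=np.array([567,270.5])
# hook2 expected level / sagging
h=np.array([646,71])+R@[0,145];print("hook2 level",proj("scene",[*h,209]),proj("side",[*h,209]),"sag",proj("scene",[*h,199.5]),proj("side",[*h,199.5]))
E
```

```text
t: 28.18
position: [489.0, 87.5, 348.9]
orientation: [-169.6, 89.8, 94.3]
force: [-0.2, 0.6, 0.3]
width: 36.9
t: 28.68
position: [390.4, 98.0, 349.2]
orientation: [174.4, 89.8, 78.3]
force: [0.4, -0.1, -0.5]
width: 36.5
scene [([365.5, 274.0], 0.86), ([319.9, 243.0], 0.6), ([279.2, 218.4], 0.57)]
side [([222.7, 207.2], 0.97), ([287.3, 154.1], 0.89), ([258.3, 179.8], 0.75), ([288.1, 182.3], 0.29)]
[{'pixel': [317.4, 264.9], 'conf': 0.75}, {'pixel': [439.6, 204.7], 'conf': 0.58}]
hook2 level [361.28491549 275.74495089] [224.37041036 207.47204377] sag [361.02950496 277.31862544] [224.83048943 209.8267874 ]
```

View pics/c11.png

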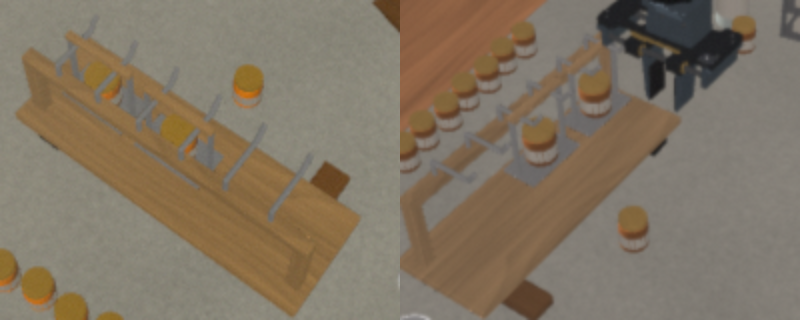

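Both carriers hang upright, on hook0 and hook1, with the shim under the board at left. One last close look at how far the shim is in.

```bash
python3 - <<'E'
from h import *
go([510,205,320],-6)
E
python3 -m inch '[{"wx":0,"wy":0,"wz":0,"tx":0,"ty":3,"tz":-3,"grip":0.4},{"wx":0,"wy":0,"wz":0,"tx":0,"ty":6,"tz":-6,"grip":0.4},{"wx":0,"wy":0,"wz":0,"tx":2,"ty":9,"tz":-9,"grip":0.4},{"wx":0,"wy":0,"wz":0,"tx":3,"ty":10.8,"tz":-11.9,"grip":0.4},{"wx":0,"wy":0,"wz":0,"tx":3,"ty":10.8,"tz":-11.9,"grip":0.4},{"wx":0,"wy":0,"wz":0,"tx":3,"ty":10.8,"tz":-11.9,"grip":0.4},{"wx":0,"wy":0,"wz":0,"tx":3,"ty":10.8,"tz":-11.9,"grip":0.4}]'
python3 - <<'E'
from h import *
c=cam("wrist");im=shot("wrist","w12")
import pickle;pickle.dump(c,open("c12","wb"))
a=im[:220,:,::-1];cv2.imwrite("pics/w12c.png",cv2.resize(a[20:220,180:500],(800,500),interpolation=cv2.INTER_CUBIC))
E
```

```text
pos [390.2  97.9 348.6] jaw -6.1 t[cm] [  2.89  10.79 -11.9 ] w [-0.1 -0.2  0.1] dist 163 F [-0.1  0.3 -0.1] wid 36.9 T 28.9
t: 29.52
position: [510.1, 204.8, 318.5]
orientation: [-142.1, 89.8, 121.9]
force: [0.2, -0.4, 0.9]
width: 36.3
```

View pics/w12c.png

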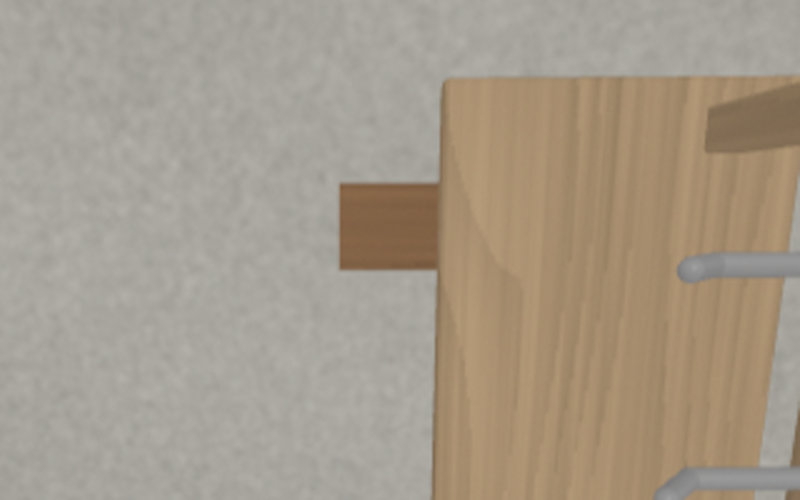

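The crop shows the shim square under the board: 100 px stick out against 86 px of its 45 mm width, so about 52 mm of the 65 mm flat is outside and the edge rests about 13 mm into the flat. Handing in.

```bash
python3 -c "
from plant import ctrl,state
s=state();print(s['t'],s['force'].round(1));print(ctrl.close_job())"
```

```text
29.5667 [-0.5 -0.   0.6]
the job is handed in; nothing more can be done
None
```

The rack is shimmed level, and both jar carriers in the scene hang on their own double hooks. I handed the job in at about 30 s.

- **What I did:** I took the hanging carrier off hook0 and stood it on the table. I pushed the smaller shim, thin end first, under the empty rack's front edge near its left end, and let go. I then hung that carrier back on hook0 and the one from the table on hook1.
- **Shim and level:** The push force fell from about 13 N to 6 N as the board reached the flat top. In the last close view about 52 mm of the 65 mm flat sticks out, so the edge rests about 13 mm onto the full height. Both bars came to rest at nearly the same height, about 213–214 mm (214 mm expected when level). I did not measure the tilt directly.
- **Carriers:** Both bars lie across both prongs and the jars are upright. The robot was clear of everything at the end.
- **Bystanders:** I moved none of the loose jars, the cup or the bottle, but made no separate check on them at the end.
- **Anything off:**
  - One force reading peaked at about 52 N (35 N sideways, 38 N up) early in the push. I eased off at once, and it is well under the 120 N limit.
  - In the last scene view the network put the shim at a wrong spot on the rack (317,265). I discarded that, because the picture shows the shim at the left end.

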